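# Pack the filter sliders into the carrying tray

### The job

Pack every filter slider for the optics bench into the grey tray, lying flat on its floor, windows and rib up, none on top of another and none dropped. One is held in the clamp bed: swing its yellow bar up and back until it stands upright, slide the slider forwards out from under the lips, and fold the bar fully down again once it is out; the others lie in the blue locker, whose spring flap you have to hold open with the gripper or wrist while you reach behind it, and which must end shut. Leave the torch, wafer box, plastic tube and dropper bottle where they are.

Things in the scene. Friction and masses are not known exactly. Their poses are not given: they have to be found in the camera images.
- locker: fixed blue sheet-metal locker, 150 x 172 mm; origin under its centre on the desk; x to its rear (hinge side), y left, z up. Floor 5 mm; front sill 14 mm high, sides 26 mm (40 in the last 26 mm at the rear), rear wall 38. Two or three sliders lie on the floor under the flap, length front to back, 52 mm apart, centres about 9 mm behind the origin; the front 70 mm are open above
- flap (a joint): clear plastic flap of the locker, 110 mm long, 164 wide, hinged along y at x +70, z +40 mm in the locker frame. At 0 (shut) it slopes up to the front at 52 degrees over the rear half of the sliders; opens up and backwards (rad, growing; upright at 0.66, stop 0.9) when its edge is pushed to the rear. A spring shuts it when let go (about 1.5 N at the edge): gripper or wrist must hold it back
- flap_edge (a point): middle of the flap's free edge (smooth, slippery red rod, 8 mm thick); shut, it is 2 mm behind the locker's origin and 127 mm above the desk
- clamp_bed: fixed dark steel plate, 172 x 100 x 12 mm (x -75 to +97); origin on the desk under the middle of its channel; x to the rear, y left, z up. Slider_0 lies in the channel (40 mm wide, along x) on the plate, centre about 7 mm behind the origin, 5 mm before a rear stop; front guides 20 mm high; two hinge posts of the bar at x +85, y +-12 mm, 74 mm high
- lips (a point): middle between two fixed lips, at the height of their tops: x +38, z 38.5 mm in the clamp bed frame. They run from x +20 to +56 mm and reach 5 mm over each long edge of the slab, so slider_0 must be slid forwards (-x) by 40 mm or more, level, before it can be lifted
- bar (a joint): yellow hold-down bar, 14 mm wide, 10 mm thick, along the channel above the rib of slider_0, hinged at the rear; its tooth reaches down to z 37 mm just in front of the rib and blocks it. 0 = down (level), grows as its front end is lifted up and backwards (rad), 1.57 = upright, stop 1.75; stiff hinge, stays where left, about 1.5 to 2 N at the grip
- bar_grip (a point): centre of the black round grip at the bar's front end, 18 mm in diameter, 24 mm long along the bed's y; down, it lies at x -47, y 0, z +66 mm in the clamp bed frame. Pinched from above by its end faces (across y) it turns in the fingers
- bar_hinge (a point): point on the bar's hinge axis (along the bed's y): x +85, y 0, z +66 mm in the clamp bed frame; the grip moves about it in an arc of radius 132 mm
- tray: loose grey carrying tray, open on top, 206 x 124 x 24 mm outside (x, y, z), walls and floor 4 mm, 0.7 kg; origin at the centre of its underside. White lines on the floor part it into four places along x (about 46 to 48 mm apart); a slider fits a place with its length along the tray's y
- slider_0_center (a point): filter slider: black slab 96 x 36 x 22 mm (x, y, z of its own frame) with a light aluminium grip rib 40 x 14 mm along the middle of its top, 24 mm high (46 mm over all, same shape at both ends), two red round windows; about 0.16 kg. This point is at its centre, half-way up: 23 mm above its underside. Grasp the rib across its 14 mm (along y); below the rib the slab's top is 1 mm below this point. Starts in the clamp bed.
- slider_1_center (a point): filter slider: black slab 96 x 36 x 22 mm (x, y, z of its own frame) with a light aluminium grip rib 40 x 14 mm along the middle of its top, 24 mm high (46 mm over all, same shape at both ends), two green round windows; about 0.16 kg. This point is at its centre, half-way up: 23 mm above its underside. Grasp the rib across its 14 mm (along y); below the rib the slab's top is 1 mm below this point. Starts in the locker, or is absent.
- slider_2_center (a point): filter slider: black slab 96 x 36 x 22 mm (x, y, z of its own frame) with a light aluminium grip rib 40 x 14 mm along the middle of its top, 24 mm high (46 mm over all, same shape at both ends), two orange round windows; about 0.16 kg. This point is at its centre, half-way up: 23 mm above its underside. Grasp the rib across its 14 mm (along y); below the rib the slab's top is 1 mm below this point. Starts in the locker, or is absent.
- slider_3_center (a point): filter slider: black slab 96 x 36 x 22 mm (x, y, z of its own frame) with a light aluminium grip rib 40 x 14 mm along the middle of its top, 24 mm high (46 mm over all, same shape at both ends), two blue round windows; about 0.16 kg. This point is at its centre, half-way up: 23 mm above its underside. Grasp the rib across its 14 mm (along y); below the rib the slab's top is 1 mm below this point. Starts in the locker, or is absent.
- torch: bystander, leave alone: small black torch with a blue tail cap, 98 mm; origin under its centre
- wafer_box: bystander, leave alone: round white wafer box, 66 mm, 18 mm high; origin under its centre
- tape_tube: bystander, leave alone: grey and pale plastic tube lying down, 95 mm; origin under its centre
- dropper_bottle: bystander, leave alone: amber dropper bottle, 94 mm high; origin under its centre
There are look-alikes about, which are no part of the job. Leave any turquoise look-alike of the part that bears slider_1_center alone.

How it is judged:
By the outcome, as a careful person would: the job done as asked, in the order asked, and still so for the second after the job is handed in, with the robot touching nothing.
Of slider_1, slider_2, slider_3 only 2 to 3 are there at a start; the rules pass over those that are not, and their reading is None.
At some moment in a run one of tray may be knocked a few centimetres aside while the robot is not near it.
It also fails if it takes over 208 s, if anything falls off the work surface, if the arm or the gripper's body presses on something with over 40 N, if the wrist force passes 120 N, or if a joint passes its speed limit or range.

### The arm

A 6-joint arm with a two-finger parallel gripper is mounted at the origin on a cart in front of the work surface, level with it; the furniture and walls round the work are solid. World frame = base frame: x ahead of the robot, y to its left, z up, the work surface at z = 0. Lengths are in mm, angles in rad, forces in N, time in s.
With the tool pointing down it reaches from about 425 to 925 mm from the base axis. Payload 12.5 kg.
Tool frame: the origin (TCP) lies on the centre line of the jaws, within the pads' length; the fingertips stand 8 mm ahead of it and the grasp point (between the pads) lies 11 mm behind it; y points along the fingers, z is the direction in which the jaws open and shut, and the axes are right-handed (so a half turn about y gives the same grasp; the last joint's range is limited). The gripper opens to 85 mm and grips with 20 to 120 N. Pads are 22 mm wide; open, the fingers measure 114 mm over their backs; the gripper's body (76 mm by 85 mm) begins 54 mm behind the grasp point. The pads swing forward as they close: fully open they stand 13 mm farther back than shut.
Start: joints at [1.103, 0.491, 1.559, -0, 1.092, -0.106], TCP at [221.208, 584.563, 213.127] pointing down, gripper open.
Joint ranges: [-3.1, 3.1], [-0.84, 2.19], [0.05, 2.79], [-1.13, 4.28], [0.06, 2.93], [-2.69, 2.69]. Speed limits (rad/s): [2.22, 2.22, 2.79, 3.14, 3.14, 3.14].

### API

Orientations are given as a unit quaternion [w, x, y, z].
In Python, from station import env gives the robot as it stands.
- The arm moves only by the tool send_rows, never from a script. Its argument "steps" is a list of rows, each an object with "travel": the shift along the tool's x, y, z in m, a list of three; "turn": the turn, a rotation vector about the tool's x, y, z in degrees, a list of three; "claw": the closure, from 0 (fully open) to 1 (shut). A call has 1 to 12 rows; each row is the pose to reach, as a shift and turn from the pose measured when the call began, along the tool's axes at that moment; what a row does not reach only later rows make up. A row lasts 1/10 s, in which the tool goes at most 50 mm and 8.59 degrees, less where a joint would pass 70% of its speed; a pose out of reach is approached as far as the arm can. A call with a gripper value outside its range is refused whole. The fingers move at their own pace and stop on an object; "squeeze" is the grip in N (left out, the last holds). Time passes only in rows, so rows that repeat a pose let the fingers close. It gives the time, the measured TCP pose, the force and the opening at its end, in the units of the state.
- env.state(): the state, without advancing time (a new reading comes with each control period).
- env.grab_frame(name): name is "scene" or "top" or "wrist"; returns (picture, depth): 420x560x3 uint8, red, green, blue; 420x560 float32, mm along the optical axis (not along the pixel's ray), 0 where there is no reading.
- env.get_calibration(name): a dict with "intrinsics" (3x3 intrinsics, pixels), "R" (3x3) and "t" (3): a world point X has camera coordinates R X + t. Camera axes: x right, y down, z forward; pixel columns grow to the right and rows downward; lengths in mm; the calibration is good to about 2 mm. A picture is of the moment at which its call begins: read the wrist's pose just before it. get_calibration takes no time and is no camera call; for the wrist camera it gives the pose at the moment of the call.
- env.close_job(): hands the job in, once; it reports no verdict.
The state is a dict: "t": time; "joint_pos": joint angles; "joint_velocities": joint speeds; "joint_torque": joint torques, N m; "position": TCP position; "ee_rot": TCP orientation; "wrist_force": force on the tool from outside, world axes, zero at the start; "wrist_torque": the same for the moment, N m; "opening": finger opening in mm.
Only numpy, scipy, OpenCV 4.12 (cv2) and the standard library are available. Lean on these libraries where they do the work, as an engineer would, in place of code of your own. Each camera call takes 0.05 s, during which the arm holds its last target. There are 200 camera calls.

## Working session

There is one attempt and no reset: what is moved stays moved. The work goes in short steps, Python scripts to look and compute and a tool call to move; the robot and the scene stay as the last step left them, time stands still between calls to the robot, and variables do not carry over. Pictures are saved under pics/ and viewed, about 12 in all and at most 16, crops included, and the job is handed in when it is done.

Besides the shell and the picture viewer there is one more tool, called by a JSON object that holds its "method" and its "body". send_rows: Moves the arm, as the interface text tells. Its arguments: {"type":"object","properties":{"steps":{"type":"array","items":{"type":"object","properties":{"travel":{"type":"array","items":{"type":"number"}},"turn":{"type":"array","items":{"type":"number"}},"claw":{"type":"number"}}}},"squeeze":{"type":"number"}},"required":["steps"]}

```bash
ls; mkdir -p pics
cat > h.py <<'E'
import numpy as np, cv2
from station import env
from scipy.spatial.transform import Rotation as R
def cal(n):
    c=env.get_calibration(n); return np.array(c["intrinsics"]),np.array(c["R"]),np.array(c["t"])
def cloud(n,d,c=None):
    K,Rm,t=c or cal(n); v,u=np.mgrid[0:d.shape[0],0:d.shape[1]]
    p=np.stack([(u-K[0,2])/K[0,0]*d,(v-K[1,2])/K[1,1]*d,d],-1)
    return (p-t)@Rm
def proj(n,X):
    K,Rm,t=cal(n); q=(np.atleast_2d(X)@Rm.T+t)@K.T; return q[:,:2]/q[:,2:]
def rot(): 
    s=env.state(); w,x,y,z=s["ee_rot"]; return np.array(s["position"]),R.from_quat([x,y,z,w])
def save(n,img,s=1):
    cv2.imwrite("pics/"+n,cv2.resize(cv2.cvtColor(img,cv2.COLOR_RGB2BGR),None,fx=s,fy=s))
E
python3 - <<'E'
from h import *
print(env.state())
for n in("scene","top"):
    c=cal(n);i,d=env.grab_frame(n);save(n+"0.png",i,1.4);np.savez(n+"0.npz",i=i,p=cloud(n,d,c),d=d)
    print(n,-c[1].T@c[2],c[1][2],c[0][0,0])
p,r=rot();print(r.as_matrix())
E
```

```text
pics
{'t': 0.0, 'joint_pos': array([ 1.10338848e+00,  4.91563674e-01,  1.55946808e+00,  3.05264117e-05,
        1.09170138e+00, -1.05566450e-01]), 'joint_velocities': array([-0.00118205,  0.00037203,  0.00097201, -0.00140093, -0.00089471,
       -0.00185011]), 'joint_torque': array([ 3.50218697e-04, -6.18450665e+01, -2.61579663e+01, -7.64771380e-05,
        4.06902982e-03, -4.34701022e-06]), 'position': array([221.08495037, 584.3186663 , 212.51878178]), 'ee_rot': array([-0.69518061,  0.69594877, -0.12736149,  0.12711524]), 'wrist_force': array([ 0.20111134,  0.07073752, -0.09903333]), 'wrist_torque': array([ 0.04349472,  0.00593609, -0.01081631]), 'opening': 85.48549297191956}
scene [ -99.77229253 -714.42762518  616.56893452] [ 0.57528718  0.68060826 -0.45367065] 484.37120562737346
top [ 261.30219999   23.79850882 1410.88339335] [ 0.19459951  0.00934885 -0.98083823] 462.2493665094108
[[ 9.35279143e-01 -4.63736695e-04  3.53910596e-01]
 [-3.53910882e-01 -9.08350209e-04  9.35278708e-01]
 [-1.12248293e-04 -9.99999480e-01 -1.01368247e-03]]
```

View pics/scene0.png

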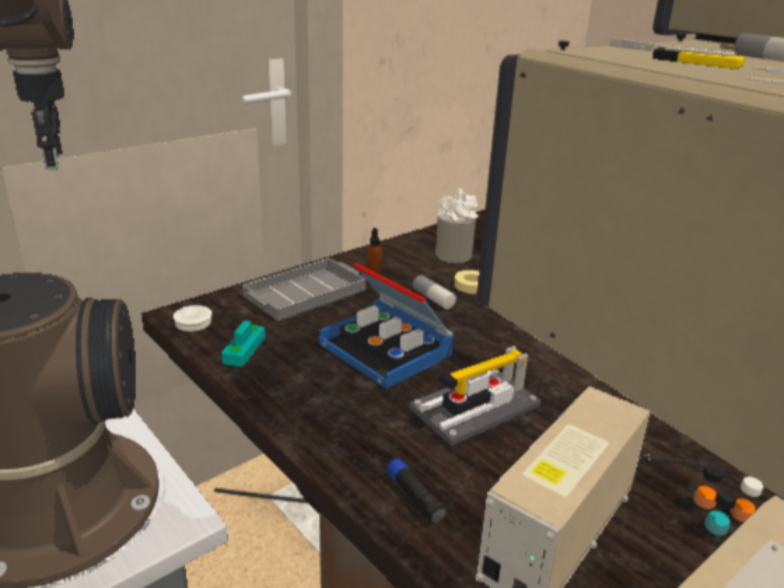

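View pics/top0.png

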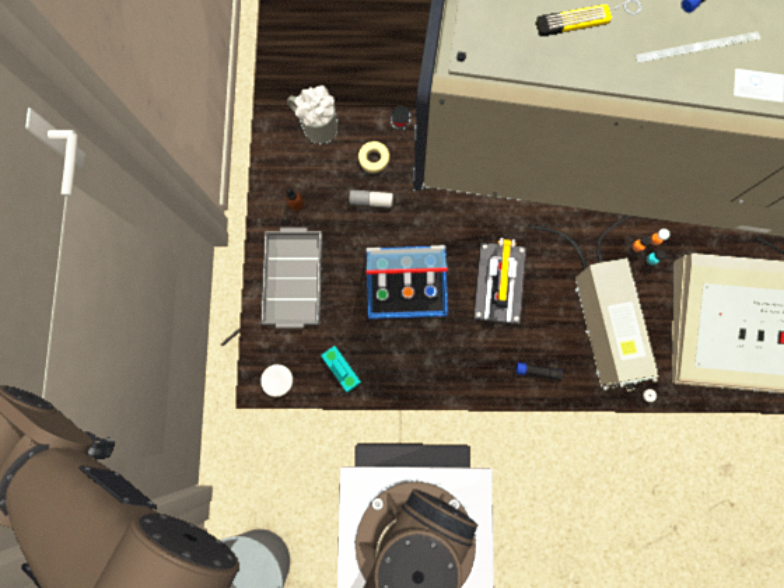

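The scene view shows all three locker sliders (green, orange, blue), the red one under the yellow bar, and the turquoise look-alike at (243,342). In the top view the tray is at about (292,278), the locker at (407,282) and the clamp bed at (502,280).

```bash
cat > m.py <<'E'
from h import *
def ang(p): # principal dir
    q=p[:,:2]-p[:,:2].mean(0); w,v=np.linalg.eigh(q.T@q); a=v[:,1]; return np.degrees(np.arctan2(a[1],a[0]))
def rect(p): return cv2.minAreaRect(p[:,:2].astype(np.float32))
if __name__=="__main__":
  for n in ("top","scene"):
    f=np.load(n+"0.npz"); i=f["i"];p=f["p"]; hsv=cv2.cvtColor(i,cv2.COLOR_RGB2HSV); H,S,V=[hsv[...,k].astype(int) for k in range(3)]
    X,Y,Z=p[...,0],p[...,1],p[...,2]
    work=(X>380)&(X<800)&(Y<420)&(Y>-250)&(Z<300)&(Z>-20)
    red=((H<6)|(H>174))&(S>190)&(V>120)&work
    def rep(nm,m,a=0):
        q=p[m]; 
        if len(q)<5: print(n,nm,len(q));return
        print(n,nm,len(q),"med",np.median(q,0).round(1),"lo",np.percentile(q,3,0).round(1),"hi",np.percentile(q,97,0).round(1),"ang",round(ang(q),1),rect(q))
    rep("rod",red&(Z>100))
    rep("redwin",red&(Z<70)&(Y<-0))
    rep("yellow",(abs(H-25)<5)&(S>170)&(V>120)&work)
    rep("blue",(abs(H-108)<8)&(S>150)&(V>60)&work&(Y>-60)&(Y<180))
    rep("gray tray",(S<60)&(V>60)&work&(Y>180)&(X<700)&(X>500))
    rep("rib",(S<60)&(V>140)&work&(Y>-50)&(Y<160)&(Z>40)&(Z<65)&(X>490)&(X<640))
    rep("clampwhite",(S<60)&(V>150)&work&(Y<-80)&(Y>-200)&(Z<60)&(X>450)&(X<660))
    rep("clampplate",(S<60)&(V>35)&(V<130)&work&(Y<-80)&(Y>-200)&(abs(Z-12)<5)&(X>450)&(X<660))
  for t in [(292,278),(407,282),(502,280)]:
    print(np.load("top0.npz")["p"][int(t[1]/1.4),int(t[0]/1.4)])
E
python3 m.py
python3 - <<'E'
from h import *
i=np.load("top0.npz")["i"]; save("crop_top.png",i[155:245,170:385],3.7)
i=np.load("scene0.npz")["i"]; save("crop_sc.png",i[170:330,160:400],3.3)
E
```

```text
top rod 85 med [546.5  24.2 130.1] lo [542.9 -52.3 124.5] hi [549.9  96.5 135.1] ang 92.2 ((546.23388671875, 24.280879974365234), (5.0126543045043945, 158.7374725341797), 1.9040014743804932)
top redwin 14 med [571.5 -66.1  28.9] lo [ 511.8 -179.9    2.9] hi [582.5  -1.9  41.7] ang 85.6 ((573.8660888671875, -97.88886260986328), (182.73126220703125, 70.4892807006836), 71.1610107421875)
top yellow 115 med [ 569.5 -184.8   72.5] lo [ 498.6 -195.6   33.1] hi [ 626.7 -172.2   78.1] ang 175.4 ((562.3460693359375, -186.94464111328125), (22.153289794921875, 133.2433319091797), 83.50599670410156)
top blue 382 med [480.6  21.1   9.4] lo [ 4.693e+02 -5.900e+01 -3.000e-01] hi [620.5 106.5  37.5] ang 95.8 ((545.6759643554688, 25.344715118408203), (150.78529357910156, 169.31661987304688), 1.8374989032745361)
top gray tray 2243 med [583.3 279.6   4.6] lo [505.6 216.2  -1.6] hi [660.3 338.   25.9] ang -178.2 ((595.6768188476562, 275.69873046875), (186.02255249023438, 193.44735717773438), 87.16737365722656)
top rib 299 med [603.1  24.2  51.5] lo [536.3 -44.7  42.9] hi [618.9 100.8  62.8] ang 91.3 ((57
[... 1567 characters left out ...]
lo [528.5 -36.1  40.9] hi [565.4  79.4  50.1] ang 93.3 ((548.38671875, 22.474075317382812), (39.3653678894043, 119.92958068847656), 3.5909571647644043)
scene clampwhite 309 med [ 527.9 -188.1   35.4] lo [ 465.4 -199.6    9.5] hi [ 619.5 -139.6   56.1] ang 169.0 ((543.8237915039062, -171.60986328125), (68.6427993774414, 165.7914276123047), 85.68514251708984)
scene clampplate 365 med [ 484.4 -163.6    9.8] lo [ 459.8 -193.     7.5] hi [ 626.1 -129.8   14.4] ang -178.8 ((545.1117553710938, -161.75079345703125), (175.3602294921875, 72.71239471435547), 0.21684898436069489)
[558.42066926 280.73967657  -2.49382972]
[539.95233403  24.07967421  49.4558441 ]
[ 539.77416175 -176.80967977   71.74260135]
```

View pics/crop_top.png

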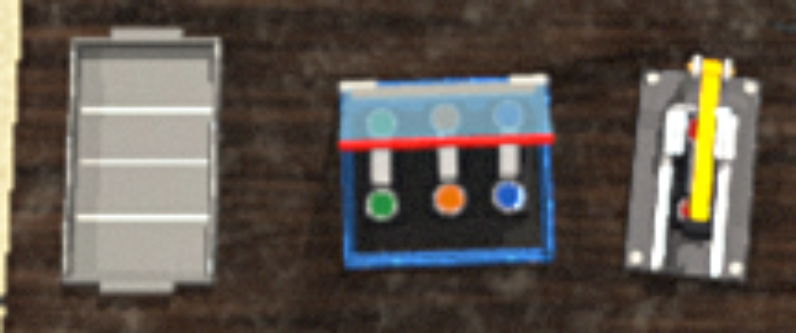

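View pics/crop_sc.png

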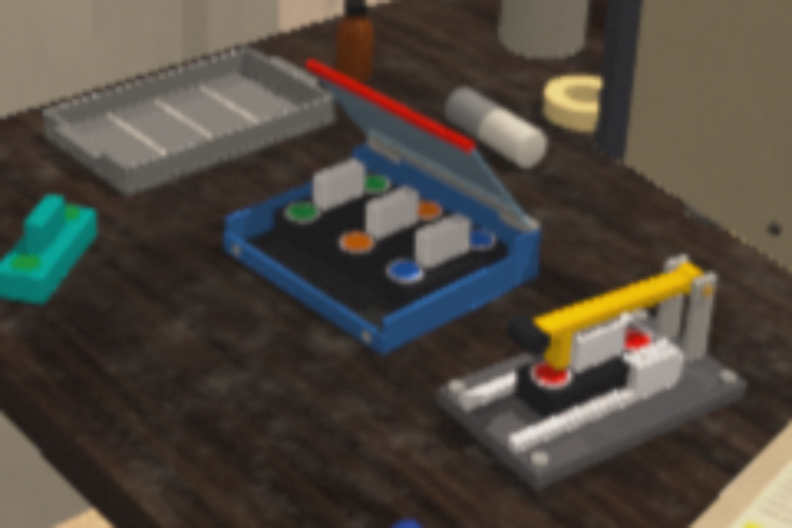

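The crops show the tray with 3 white lines, three ribs in the locker straddled by the red flap edge, and the bar down over the red slider. Next I'll write a planner and take closer looks with the wrist camera.

```bash
cat > plan.py <<'E'
import sys,json
from h import *
def down(zyaw): # tool y down, z horizontal at yaw deg
    a=np.radians(zyaw); z=np.array([np.cos(a),np.sin(a),0]); y=np.array([0,0,-1.]); return R.from_matrix(np.stack([np.cross(y,z),y,z],1))
def plan(*wps,start=None):
    """wps: (x,y,z,zyaw) ; prints travel(m) turn(deg) from present (or given) pose"""
    p,r=start or rot()
    for w in wps:
        q=down(w[3]); t=r.inv().apply(np.array(w[:3])-p)/1000; v=np.degrees((r.inv()*q).as_rotvec())
        print(w,"travel",t.round(4).tolist(),"turn",v.round(1).tolist(),"rows",max(np.linalg.norm(t)/.05,np.linalg.norm(v)/8.59).round(1))
E
python3 - <<'E'
from plan import *
K,Rm,t=cal("wrist");p,r=rot()
print("cam in tool",r.inv().apply(-Rm.T@t-p),"axis",r.inv().apply(Rm[2]),K)
plan((480,150,330,80),(480,24,330,92))
E
```

```text
cam in tool [ -72.74736115 -161.07006794    1.12397267] axis [2.85601210e-01 9.58348506e-01 2.99280418e-04] [[329.38361045   0.         278.89730718]
 [  0.         329.38361045 204.81456763]
 [  0.           0.           1.        ]]
(480, 150, 330, 80) travel [0.3959, -0.1172, -0.3147] turn [0.1, -10.7, -0.0] rows 10.4
(480, 24, 330, 92) travel [0.4404, -0.117, -0.4326] turn [0.1, -22.7, -0.0] rows 12.6
```

{"method": "send_rows", "body": {"steps": [{"travel":[0.1,-0.117,-0.08],"turn":[0,-5,0],"claw":0},{"travel":[0.2,-0.117,-0.16],"turn":[0,-10,0],"claw":0},{"travel":[0.3,-0.117,-0.24],"turn":[0,-16,0],"claw":0},{"travel":[0.396,-0.117,-0.315],"turn":[0,-20,0],"claw":0},{"travel":[0.396,-0.117,-0.315],"turn":[0,-22.7,0],"claw":0},{"travel":[0.396,-0.117,-0.315],"turn":[0,-22.7,0],"claw":0},{"travel":[0.44,-0.117,-0.432],"turn":[0,-22.7,0],"claw":0},{"travel":[0.44,-0.117,-0.432],"turn":[0,-22.7,0],"claw":0},{"travel":[0.44,-0.117,-0.432],"turn":[0,-22.7,0],"claw":0},{"travel":[0.44,-0.117,-0.432],"turn":[0,-22.7,0],"claw":0},{"travel":[0.44,-0.117,-0.432],"turn":[0,-22.7,0],"claw":0}]}}

```text
t: 1.2
position: [449.4, 107.0, 321.4]
ee_rot: [-0.707, 0.707, 0.012, -0.012]
wrist_force: [1.3, 0.4, 0.3]
opening: 85.3
```

Run:
```python
from plan import *
print(env.state()["t"],rot()[0])
c=cal("wrist");i,d=env.grab_frame("wrist");save("w1.png",i,1.4);np.savez("w1.npz",i=i,p=cloud("wrist",d,c),d=d)
plan((490,-125,330,83.8),(490,-125,330,92))
```

```text
1.2 [449.44388048 106.96159403 321.40474081]
(490, -125, 330, 83.8) travel [0.0311, -0.0074, -0.2277] turn [0.2, 8.0, 0.1] rows 4.6
(490, -125, 330, 92) travel [0.0311, -0.0074, -0.2277] turn [0.2, -0.2, 0.0] rows 4.6
```

View pics/w1.png

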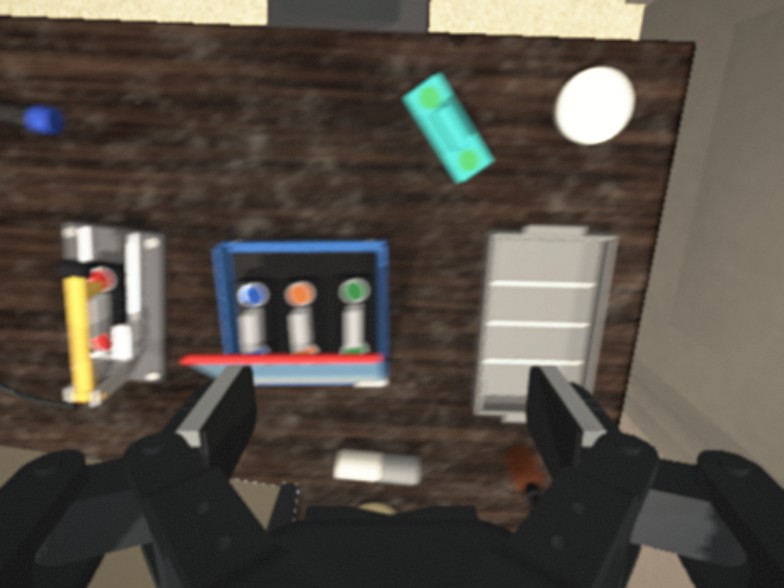

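The wrist view shows everything: tray lines at y≈285, 324 and 362 px, front windows of the locker sliders at (253,294), (300,293) and (354,291), and the red windows in the clamp bed at (103,278) and (101,342). I'll cast these onto planes at the known heights.

```bash
cat > w.py <<'E'
from m import *
def ray(c,uv,z):
    K,Rm,t=c; uv=np.atleast_2d(uv).astype(float); d=(np.c_[uv,np.ones(len(uv))]@np.linalg.inv(K).T)@Rm; o=-Rm.T@t
    return o+d*((z-o[2])/d[:,2])[:,None]
def masks(i):
    hsv=cv2.cvtColor(i,cv2.COLOR_RGB2HSV); H,S,V=[hsv[...,k].astype(int) for k in range(3)]
    return dict(red=((H<5)|(H>174))&(S>150)&(V>100),orange=(H>=6)&(H<14)&(S>170)&(V>130),green=(abs(H-65)<14)&(S>110)&(V>60),blue=(abs(H-112)<8)&(S>150)&(V>130),yellow=(abs(H-24)<5)&(S>150)&(V>100),white=(S<40)&(V>195),gray=(S<50)&(V>90))
def blobs(m,amin=8):
    n,l,s,c=cv2.connectedComponentsWithStats(m.astype(np.uint8),connectivity=8)
    return [(s[k],c[k],l==k) for k in range(1,n) if s[k][4]>=amin]
def tray(i,c,lo=(430,180),hi=(760,400)):
    """white lines of the tray cast on z=4"""
    out=[]
    for s,ce,m in blobs(masks(i)["white"],15):
        v,u=np.nonzero(m); q=ray(c,np.c_[u,v],4); mu=q.mean(0)
        if not(lo[0]<mu[0]<hi[0] and lo[1]<mu[1]<hi[1]):continue
        r=rect(q); L=max(r[1])
        if 70<L<130 and min(r[1])<14: out.append((r[0],L,ang(q)))
    out.sort(key=lambda t:t[0][0]); return out
E
cat > a.py <<'E'
from w import *
import json
c=cal("wrist"); f=np.load("w1.npz");i=f["i"];p=f["p"];M=masks(i)
for l in tray(i,c):print("tray line",l)
for col,z in [("red",34),("orange",27),("green",27),("blue",27)]:
    for s,ce,m in blobs(M[col],12):
        q=ray(c,ce,z)[0]; print(col,s[4],(ce*1.4).round(),"ray",q.round(1),"depth",np.median(p[m],0).round(1))
rd=max(blobs(M["red"]),key=lambda b:b[0][4])[2]; v,u=np.nonzero(rd); q=ray(c,np.c_[u,v],130); print("rod",rect(q),ang(q),"depth",np.median(p[rd],0))
ye=[b for b in blobs(M["yellow"],50)]
for b in ye:
    v,u=np.nonzero(b[2]);q=ray(c,np.c_[u,v],71);print("yellow",b[0],rect(q),ang(q),np.median(p[b[2]],0))
E
python3 a.py
```

```text
tray line ((514.1577758789062, 266.9068298339844), 110.75015258789062, np.float64(90.56047108250928))
tray line ((559.8829956054688, 267.23248291015625), 111.94215393066406, np.float64(90.5370984751993))
tray line ((605.7321166992188, 267.9605712890625), 111.4097671508789, np.float64(90.9050203444954))
red 54 [ 97. 276.] ray [ 512.2 -193.1   34. ] depth [ 509.  -180.5   35.7]
red 58 [103. 341.] ray [ 583.6 -197.1   34. ] depth [ 581.  -189.2   34.4]
red 813 [271. 357.] ray [596.4 -20.3  34. ] depth [546.9  11.5 129.8]
orange 22 [100. 282.] ray [ 520.6 -195.4   27. ] depth [ 511.3 -174.1   47.4]
orange 48 [300. 294.] ray [526.7  10.   27. ] depth [523.9  16.6  27.8]
green 198 [429.  97.] ray [333.1 134.   27. ] depth [330.1 139.8  22.9]
green 170 [468. 160.] ray [387.2 173.9  27. ] depth [383.9 180.4  22.7]
green 62 [354. 291.] ray [521.1  66.1  27. ] depth [517.8  72.9  28. ]
green 12 [354. 351.] ray [588.9  66.5  27. ] depth [562.6  77.   77.2]
blue 246 [ 39. 119.] ray [ 363.2 -228.6   27. ] depth [ 361.3 -225.8   22.5]
blue 635 [301. 246.] ray [475.6  12.3  27. ] depth [477.   15.    5.6]
blue 50 [253. 295.] ray [529.1 -38.2  27. ] depth [526.5 -31.5  27.9]
blue 12 [226. 308.] ray [544.8 -67.2  27. ] depth [543.2 -60.9  25.6]
rod ((548.9124145507812, 11.179306030273438), (11.377411842346191, 169.4479522705078), 3.713052988052368) 92.42974444520856 depth [546.88889045  11.51234857 129.81693006]
yellow [ 44 197  26  40 293] ((524.8247680664062, -197.07571411132812), (30.714019775390625, 57.44865417480469), 53.25169372558594) 147.41373812382187 [ 525.55945631 -241.90572741    0.95904104]
yellow [ 59 229   8  52 147] ((584.5587158203125, -190.8023681640625), (7.524661064147949, 77.29412078857422), 84.19400787353516) 176.7520769387149 [ 581.87987869 -183.35167319   72.04777984]
```

```bash
cat >> h.py <<'E'
import pickle
def shot(n,name):
    c=cal(n);i,d=env.grab_frame(n);pickle.dump((i,cloud(n,d,c),c),open(name+".pkl","wb"));return i,cloud(n,d,c),c
E
sed -i 's/^c=cal("wrist").*/print(rot()[0]);i,p,c=shot("wrist","w2");M=masks(i);print(rot()[0])/' a.py; python3 a.py
python3 - <<'E'
from w import *
i,p,c=shot("top","t2")
for l in tray(i,c):print("top tray line",l)
M=masks(i)
for col,z in [("red",34),("orange",27),("green",27),("blue",27)]:
    for s,ce,m in blobs(M[col],5):
        q=ray(c,ce,z)[0]; 
        if 450<q[0]<650 and s[4]<100: print(col,s[4],"ray",q.round(1),"depth",np.median(p[m],0).round(1))
E
```

```text
[451.88345565 101.64032479 321.90210698]
[450.9060059  104.43408217 321.48115305]
tray line ((509.18206787109375, 277.6695251464844), 109.34532165527344, np.float64(90.4822893863489))
tray line ((555.0820922851562, 278.205810546875), 110.64967346191406, np.float64(90.51111875803574))
tray line ((601.2315063476562, 277.75311279296875), 110.3264389038086, np.float64(90.34630740341622))
red 80 [111. 274.] ray [ 509.3 -178.6   34. ] depth [ 508.8 -176.3   34.9]
red 92 [114. 338.] ray [ 579.6 -184.8   34. ] depth [ 579.3 -184.2   34.7]
red 822 [290. 353.] ray [590.7  -0.7  34. ] depth [545.8  20.8 129.8]
orange 12 [110. 279.] ray [ 516.6 -184.2   27. ] depth [ 512.9 -178.1   35.2]
orange 90 [310. 290.] ray [521.9  20.8  27. ] depth [521.5  20.7  27.6]
green 213 [440.  93.] ray [328.8 143.6  27. ] depth [328.2 143.9  23.2]
green 186 [479. 155.] ray [382.7 183.7  27. ] depth [382.8 184.5  22.9]
green 98 [364. 287.] ray [516.6  76.6  27. ] depth [516.7  76.8  27.9]
green 22 [364. 346.] ray [583.6  77.7  27. ] depth [583.3  77.8  27.6]
blue 240 [ 49. 115.] ray [ 359.9 -218.6   27. ] depth [ 3
[... 505 characters left out ...]
.7059326171875, -172.31314086914062), (29.17958641052246, 130.38162231445312), 88.8870849609375) 172.63969869741638 [ 539.33789506 -175.84239285   68.63899686]
red 7 ray [ 580.5 -179.3   34. ] depth [ 578.3 -179.2   38.1]
orange 20 ray [ 641.5 -525.1   27. ] depth [ 643.9 -528.9   15.4]
orange 28 ray [ 628.3 -487.2   27. ] depth [ 629.  -488.4   17.1]
orange 7 ray [520.6  26.1  27. ] depth [520.2  26.9  29.1]
orange 6 ray [523.9  14.3  27. ] depth [524.3  14.8  27.3]
blue 7 ray [623.4  15.3  27. ] depth [620.   15.4  39.9]
blue 9 ray [623.6 -12.4  27. ] depth [620.7 -12.2  38.1]
blue 24 ray [524.7 -27.6  27. ] depth [524.2 -27.8  27. ]
blue 7 ray [495.3 104.4  27. ] depth [498.1 105.8  19.7]
```

Run:
```python
from plan import *
print(env.state()["t"]);plan((500,-178,300,84),(500,-178,250,84))
```

```text
1.35
(500, -178, 300, 84) travel [0.0416, 0.0214, -0.2859] turn [0.1, 7.7, -0.0] rows 5.8
(500, -178, 250, 84) travel [0.0417, 0.0714, -0.2859] turn [0.1, 7.7, -0.0] rows 6.0
```

{"method": "send_rows", "body": {"steps": [{"travel":[0.042,0.02,-0.14],"turn":[0,4,0],"claw":0.3},{"travel":[0.042,0.02,-0.286],"turn":[0,7.7,0],"claw":0.3},{"travel":[0.042,0.071,-0.286],"turn":[0,7.7,0],"claw":0.3},{"travel":[0.042,0.071,-0.286],"turn":[0,7.7,0],"claw":0.3},{"travel":[0.042,0.071,-0.286],"turn":[0,7.7,0],"claw":0.3},{"travel":[0.042,0.071,-0.286],"turn":[0,7.7,0],"claw":0.3},{"travel":[0.042,0.071,-0.286],"turn":[0,7.7,0],"claw":0.3},{"travel":[0.042,0.071,-0.286],"turn":[0,7.7,0],"claw":0.3},{"travel":[0.042,0.071,-0.286],"turn":[0,7.7,0],"claw":0.3},{"travel":[0.042,0.071,-0.286],"turn":[0,7.7,0],"claw":0.3},{"travel":[0.042,0.071,-0.286],"turn":[0,7.7,0],"claw":0.3},{"travel":[0.042,0.071,-0.286],"turn":[0,7.7,0],"claw":0.3}]}}

```text
t: 2.55
position: [500.5, -177.3, 250.8]
ee_rot: [-0.706, 0.707, -0.037, 0.037]
wrist_force: [-0.0, 0.1, 0.2]
opening: 60.0
```

```bash
cat > b.py <<'E'
from w import *
print(rot()[0],env.state()["opening"]);i,p,c=shot("wrist","w3");print(rot()[0]);M=masks(i);save("w3.png",i,1.4)
for s,ce,m in blobs(M["red"],20): print("red",s[4],(ce*1.4).round(),"ray34",ray(c,ce,34)[0].round(1),"d",np.median(p[m],0).round(1))
Y=M["yellow"]&(abs(p[...,2]-71)<4); q=p[Y]; print("yellow top",len(q),rect(q),ang(q),np.median(q,0))
v,u=np.nonzero(Y); q=ray(c,np.c_[u,v],71);print(rect(q),ang(q))
X,Yy,Z=p[...,0],p[...,1],p[...,2]
G=(i.max(2)<70)&(abs(X-490)<30)&(abs(Yy+177)<30)&(Z>60)&(Z<85); q=p[G]; print("grip",len(q),rect(q),np.median(q,0),q[:,2].max())
E
python3 b.py
```

```text
[ 500.46049136 -177.33145158  250.80713356] 59.983361825908794
[ 500.46291316 -177.54435842  250.72499324]
red 1164 [682. 309.] ray34 [586.5  68.5  34. ] d [546.4   8.5 130. ]
yellow top 97 ((563.0147705078125, -184.12039184570312), (14.016193389892578, 130.194580078125), 84.33525848388672) 175.98984212870658 [ 588.25786137 -188.24915826   72.31453499]
((563.3780517578125, -184.21725463867188), (13.989953994750977, 129.35113525390625), 84.36961364746094) 176.00255475011596
grip 325 ((489.5403137207031, -177.23770141601562), (22.903841018676758, 15.545860290527344), 84.1195068359375) [ 487.91476967 -176.11006703   78.0221526 ] 80.32436559606404
```

View pics/w3.png

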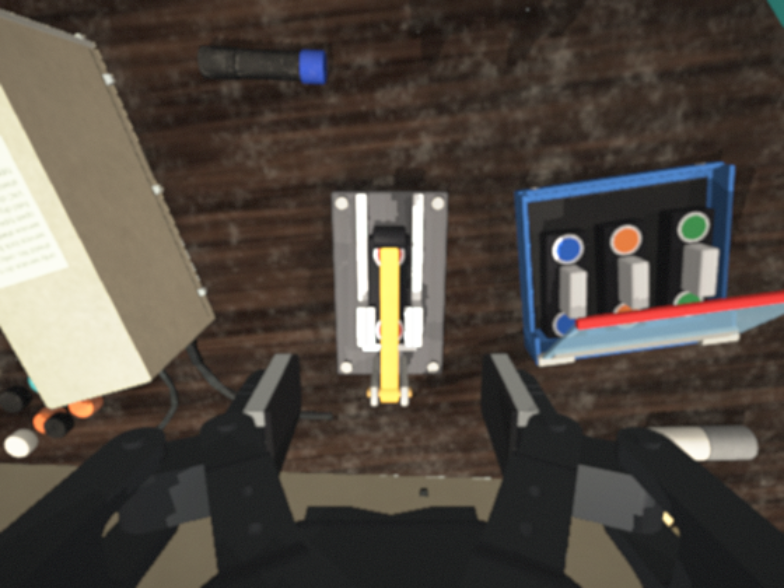

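The wrist view shows the grip at (389,238) px and the bar centred in the channel. The clamp yaw is about −5.7°, with the grip at (490,−177) and the hinge at about (621,−190).

Run:
```python
from plan import *
plan((490,-177,110,84.3),(490,-177,56,84.3))
```

```text
(490, -177, 110, 84.3) travel [-0.0105, 0.1407, -0.0004] turn [0.1, -0.3, 0.0] rows 2.8
(490, -177, 56, 84.3) travel [-0.0105, 0.1947, -0.0003] turn [0.1, -0.3, 0.0] rows 3.9
```

{"method": "send_rows", "body": {"steps": [{"travel":[-0.0105,0.05,0],"turn":[0,-0.3,0],"claw":0.35},{"travel":[-0.0105,0.1,0],"turn":[0,-0.3,0],"claw":0.35},{"travel":[-0.0105,0.14,0],"turn":[0,-0.3,0],"claw":0.35},{"travel":[-0.0105,0.17,0],"turn":[0,-0.3,0],"claw":0.35},{"travel":[-0.0105,0.194,0],"turn":[0,-0.3,0],"claw":0.35},{"travel":[-0.0105,0.194,0],"turn":[0,-0.3,0],"claw":0.35},{"travel":[-0.0105,0.194,0],"turn":[0,-0.3,0],"claw":0.9},{"travel":[-0.0105,0.194,0],"turn":[0,-0.3,0],"claw":0.9},{"travel":[-0.0105,0.194,0],"turn":[0,-0.3,0],"claw":0.9},{"travel":[-0.0105,0.194,0],"turn":[0,-0.3,0],"claw":0.9},{"travel":[-0.0105,0.194,0],"turn":[0,-0.3,0],"claw":0.9},{"travel":[-0.0105,0.194,0],"turn":[0,-0.3,0],"claw":0.9}], "squeeze": 25}}

```text
t: 3.8
position: [490.6, -177.6, 58.2]
ee_rot: [-0.705, 0.707, -0.034, 0.036]
wrist_force: [-1.4, -5.7, -0.3]
opening: 22.1
```

{"method": "send_rows", "body": {"steps": [{"travel":[0.0017,-0.021,0],"turn":[0,0,0],"claw":0.9},{"travel":[0.0067,-0.0415,0],"turn":[0,0,0],"claw":0.9},{"travel":[0.0149,-0.061,0],"turn":[0,0,0],"claw":0.9},{"travel":[0.0261,-0.0788,0],"turn":[0,0,0],"claw":0.9},{"travel":[0.04,-0.0947,0],"turn":[0,0,0],"claw":0.9},{"travel":[0.0563,-0.1081,0],"turn":[0,0,0],"claw":0.9},{"travel":[0.0745,-0.1188,0],"turn":[0,0,0],"claw":0.9},{"travel":[0.0942,-0.1265,0],"turn":[0,0,0],"claw":0.9},{"travel":[0.1148,-0.1309,0],"turn":[0,0,0],"claw":0.9},{"travel":[0.1359,-0.1319,0],"turn":[0,0,0],"claw":0.9},{"travel":[0.14,-0.1318,0],"turn":[0,0,0],"claw":0.9},{"travel":[0.14,-0.1318,0],"turn":[0,0,0],"claw":0.9}]}}

```text
t: 5.0
position: [629.5, -190.8, 191.0]
ee_rot: [-0.705, 0.707, -0.034, 0.036]
wrist_force: [0.7, -0.0, -0.7]
opening: 8.6
```

Run:
```python
from plan import *
s=env.state();print(s["t"],s["position"],s["wrist_force"],s["opening"])
i,p,c=shot("scene","s4"); save("s4.png",i[200:320,240:420],3.6)
```

```text
5.0 [ 629.51309229 -190.80888615  190.96617825] [ 0.66687275 -0.02541707 -0.70381442] 8.584700815922226
```

View pics/s4.png

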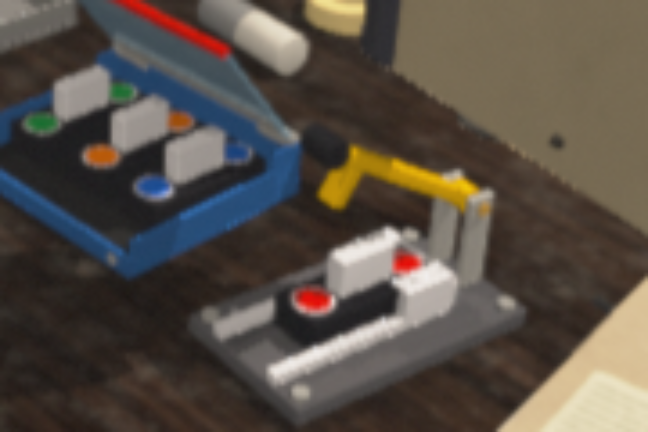

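The bar is only part way up, at roughly 40°, because the fingers slipped off the grip. I'll locate the grip and grasp it deeper.

Run:
```python
from w import *
i,p,c=pickle.load(open("s4.pkl","rb"))
X,Y,Z=p[...,0],p[...,1],p[...,2]
g=(i.max(2)<70)&(Z>90)&(Z<190)&(abs(Y+180)<35)&(X>480)&(X<640);q=p[g];print(len(q),np.median(q,0),q.min(0),q.max(0))
i,p,c=shot("top","t4");X,Y,Z=p[...,0],p[...,1],p[...,2];M=masks(i)
m=M["yellow"]&(abs(Y+183)<30)&(X>450)&(X<660)&(Z>40);q=p[m];print(len(q),q.min(0),q.max(0)); A=np.c_[q[:,0],np.ones(len(q))];print(np.linalg.lstsq(A,q[:,2],rcond=None)[0])
m=(i.max(2)<70)&(Z>85)&(Z<170)&(abs(Y+180)<30)&(X>480)&(X<620);q=p[m];print("top grip",len(q),np.median(q,0) if len(q) else 0)
i,p,c=pickle.load(open("s4.pkl","rb"));X,Y,Z=p[...,0],p[...,1],p[...,2]
m=masks(i)["yellow"]&(abs(Y+183)<30)&(X>450)&(X<660)&(Z>40);q=p[m];print(len(q),q.min(0),q.max(0)); 
u=np.hypot(q[:,0]-621.6,q[:,2]-66);k=u>60;print("angles",np.degrees(np.arctan2(q[k,2]-66,621.6-q[k,0])).round()[::8])
```

```text
111 [ 502.37173338 -182.86113714  137.40155992] [ 495.57688502 -192.94261627  127.57529882] [ 512.00986594 -167.48746565  143.45597118]Traceback (most recent call last):
  File "<stdin>", line 6, in <module>
    return umr_minimum(a, axis, None, out, keepdims, initial, where)
ValueError: zero-size array to reduction operation minimum which has no identity
```

Run:
```python
from plan import *
plan((507.5,-178.8,190,84.3),(507.5,-178.8,117,84.3))
print(np.linalg.norm([1]))
```

```text
(507.5, -178.8, 190, 84.3) travel [-0.1219, 0.0005, -0.0] turn [0.2, 0.0, 0.1] rows 2.4
(507.5, -178.8, 117, 84.3) travel [-0.1221, 0.0735, 0.0002] turn [0.2, 0.0, 0.1] rows 2.8
1.0
```

{"method": "send_rows", "body": {"steps": [{"travel":[-0.05,-0.01,0],"turn":[0,0,0],"claw":0.45},{"travel":[-0.09,-0.01,0],"turn":[0,0,0],"claw":0.45},{"travel":[-0.122,0,0],"turn":[0,0,0],"claw":0.45},{"travel":[-0.122,0,0],"turn":[0,0,0],"claw":0.45},{"travel":[-0.122,0.03,0],"turn":[0,0,0],"claw":0.45},{"travel":[-0.122,0.06,0],"turn":[0,0,0],"claw":0.45},{"travel":[-0.122,0.0735,0],"turn":[0,0,0],"claw":0.45},{"travel":[-0.122,0.0735,0],"turn":[0,0,0],"claw":0.45},{"travel":[-0.122,0.0735,0],"turn":[0,0,0],"claw":0.9},{"travel":[-0.122,0.0735,0],"turn":[0,0,0],"claw":0.9},{"travel":[-0.122,0.0735,0],"turn":[0,0,0],"claw":0.9},{"travel":[-0.122,0.0735,0],"turn":[0,0,0],"claw":0.9}], "squeeze": 60}}

```text
t: 6.3
position: [507.7, -179.5, 117.9]
ee_rot: [-0.705, 0.708, -0.034, 0.036]
wrist_force: [-2.8, -6.4, 2.8]
opening: 21.4
```

Run:
```python
from plan import *
s=env.state();print(s["t"],s["position"],s["wrist_force"],s["wrist_torque"],s["opening"])
i,p,c=shot("scene","s5"); save("s5.png",i[200:320,240:420],3.6)
```

```text
6.3 [ 507.68391017 -179.51283184  117.85703638] [-2.77062871 -6.43438577  2.79625072] [-0.83301008  0.51951711 -0.02786264] 21.36979890175634
```

View pics/s5.png

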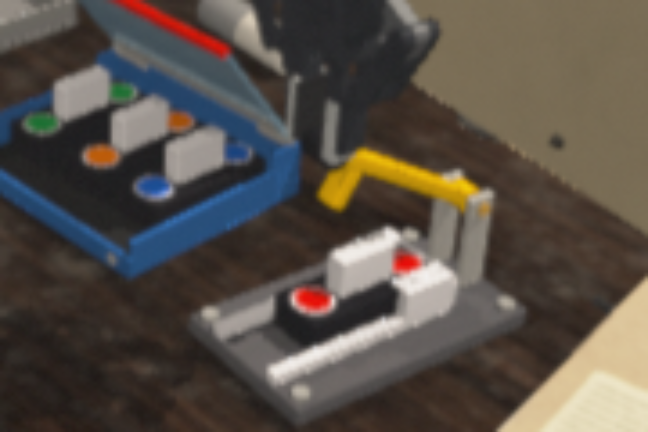

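{"method": "send_rows", "body": {"steps": [{"travel":[0.0073,-0.011,0],"turn":[0,0,0],"claw":0.9},{"travel":[0.0156,-0.0213,0],"turn":[0,0,0],"claw":0.9},{"travel":[0.0248,-0.0306,0],"turn":[0,0,0],"claw":0.9},{"travel":[0.035,-0.0391,0],"turn":[0,0,0],"claw":0.9},{"travel":[0.0459,-0.0463,0],"turn":[0,0,0],"claw":0.9},{"travel":[0.0576,-0.0525,0],"turn":[0,0,0],"claw":0.9},{"travel":[0.0698,-0.0577,0],"turn":[0,0,0],"claw":0.9},{"travel":[0.0825,-0.0614,0],"turn":[0,0,0],"claw":0.9},{"travel":[0.0954,-0.0639,0],"turn":[0,0,0],"claw":0.9},{"travel":[0.1085,-0.065,0],"turn":[0,0,0],"claw":0.9},{"travel":[0.12,-0.065,0],"turn":[0,0,0],"claw":0.9},{"travel":[0.12,-0.065,0],"turn":[0,0,0],"claw":0.9}]}}

```text
t: 7.55
position: [627.5, -192.0, 183.1]
ee_rot: [-0.704, 0.708, -0.034, 0.036]
wrist_force: [-1.7, -6.0, -2.1]
opening: 19.5
```

```bash
cat > bar.py <<'E'
from plan import *
from w import masks
s=env.state();print(s["t"],s["position"],s["wrist_force"],s["opening"])
i,p,c=shot("scene","sb"); X,Y,Z=p[...,0],p[...,1],p[...,2]
m=masks(i)["yellow"]&(abs(Y+185)<30)&(X>450)&(X<680)&(Z>30)&(Z<240);q=p[m]
print(len(q),q.min(0),q.max(0)); u=np.hypot(q[:,0]-621.6,q[:,2]-66);k=u>50;print("angles",np.percentile(np.degrees(np.arctan2(q[k,2]-66,621.6-q[k,0])),[5,25,50,75,95]))
E
python3 bar.py
```

```text
7.55 [ 627.53333771 -191.98540968  183.07186728] [-1.65813482 -5.97303494 -2.10006699] 19.453410412773735
464 [ 584.06118371 -200.44637269   61.54626432] [ 622.91728739 -180.79458745  191.76832069]
angles [71.82347409 79.85182953 82.63732636 84.56602674 87.2300058 ]
```

{"method": "send_rows", "body": {"steps": [{"travel":[0.004,0,0],"turn":[0,0,0],"claw":0.9},{"travel":[0.007,0.001,0],"turn":[0,0,0],"claw":0.9},{"travel":[0.007,0.001,0],"turn":[0,0,0],"claw":0.9},{"travel":[0.007,0.001,0],"turn":[0,0,0],"claw":0.5},{"travel":[0.007,0.001,0],"turn":[0,0,0],"claw":0.4},{"travel":[0.007,0.001,0],"turn":[0,0,0],"claw":0.4},{"travel":[0.007,-0.03,0],"turn":[0,0,0],"claw":0.4},{"travel":[0.007,-0.06,0],"turn":[0,0,0],"claw":0.4},{"travel":[-0.03,-0.06,0],"turn":[0,0,0],"claw":0.4},{"travel":[-0.1,-0.06,0],"turn":[0,0,0],"claw":0.4},{"travel":[-0.1,-0.06,0],"turn":[0,0,0],"claw":0.4},{"travel":[-0.1,-0.06,0],"turn":[0,0,0],"claw":0.4}]}}

```text
t: 8.8
position: [525.5, -181.2, 243.5]
ee_rot: [-0.704, 0.708, -0.034, 0.037]
wrist_force: [0.1, -0.3, 0.2]
opening: 51.1
```

```bash
cat > win.py <<'E'
from w import *
def wins(name,cols,out=None):
    i,p,c=shot("wrist",name);M=masks(i); save(name+".png",i,1.4)
    for col,z in cols:
        for s,ce,m in blobs(M[col],25):
            d=np.median(p[m],0)
            if abs(d[2]-z)<5: print(col,s[4],s[2:4],"ray",ray(c,ce,z)[0].round(1),"d",d.round(1))
    return i,p,c
E
python3 bar.py
python3 - <<'E'
from win import *
from plan import plan
i,p,c=wins("w6",[("red",34)])
X,Y,Z=p[...,0],p[...,1],p[...,2]
m=(i.min(2)>120)&(abs(Z-58)<4)&(abs(X-540)<45)&(abs(Y+182)<30);q=p[m];print("rib top",len(q),rect(q))
i,p,c=pickle.load(open("sb.pkl","rb"));save("sb.png",i[170:320,240:420],3.3)
E
```

```text
8.8 [ 525.45742325 -181.2167265   243.54560209] [ 0.12134916 -0.26668778  0.19486662] 51.119443245306314
470 [ 587.29942724 -202.7350601    60.13361313] [ 624.56626957 -180.6994207   190.99847584]
angles [74.15779838 81.91071742 84.52972389 86.25378248 89.06304659]
red 186 [15 15] ray [ 512.1 -178.9   34. ] d [ 512.  -179.    34.8]
red 136 [15 11] ray [ 580.6 -185.5   34. ] d [ 580.3 -185.6   34.8]
rib top 459 ((544.4114990234375, -182.96336364746094), (13.294037818908691, 39.132598876953125), 84.22734069824219)
```

View pics/sb.png

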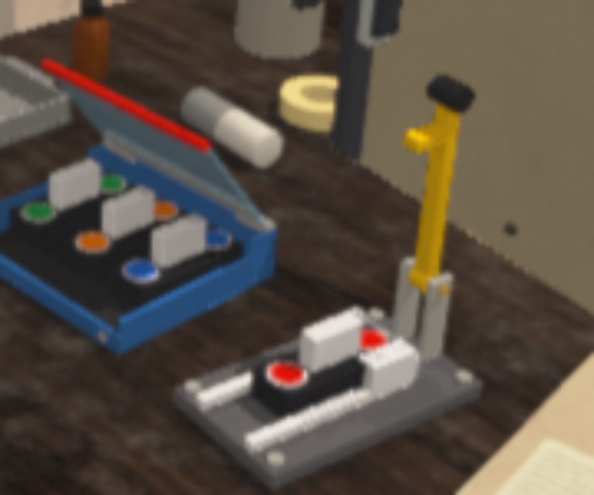

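The bar looks upright. I'll check its slope.

Run:
```python
from w import *
from plan import plan
for nm,i,p,c in [("scene",)+pickle.load(open("sb.pkl","rb")),("top",)+shot("top","t6")]:
    X,Y,Z=p[...,0],p[...,1],p[...,2]
    m=masks(i)["yellow"]&(abs(Y+188)<25)&(X>590)&(X<660)&(Z>75)&(Z<195);q=p[m]
    print(nm,len(q))
    if nm=="scene":
        for z in range(80,190,15):
            k=abs(q[:,2]-z)<8; print(z,k.sum(),np.percentile(q[k,0],[10,50,90]).round(1),np.percentile(q[k,1],[50]).round(1))
    g=(i.max(2)<70)&(Z>170)&(Z<230)&(abs(Y+188)<30)&(X>590)&(X<670);q=p[g];print("grip",len(q),np.median(q,0) if len(q) else 0, q.min(0) if len(q) else 0,q.max(0) if len(q) else 0)
plan((537,-182,110,84.3),(537,-182,46,84.3))
```

```text
scene 424
80 39 [612.9 614.9 619.2] [-194.1]
95 52 [612.9 614.8 620.4] [-194.4]
110 50 [612.5 614.8 619.5] [-194.2]
125 56 [612.7 614.6 618.6] [-194.6]
140 54 [613.1 614.6 619.6] [-194.2]
155 50 [613.1 614.6 619.9] [-195.3]
170 104 [591.9 605.  616.6] [-194.]
185 44 [611.7 613.7 617. ] [-192.8]
grip 103 [ 613.59753061 -195.61143517  200.21474092] [ 607.55386868 -204.10886192  191.77671066] [ 625.98386948 -177.36189764  206.07117763]
top 0
grip 0 0 0 0
(537, -182, 110, 84.3) travel [0.0082, 0.133, 0.0014] turn [0.3, 0.0, 0.3] rows 2.7
(537, -182, 46, 84.3) travel [0.0079, 0.197, 0.0017] turn [0.3, 0.0, 0.3] rows 3.9
```

{"method": "send_rows", "body": {"steps": [{"travel":[0.009,0.05,0.001],"turn":[0,0,0],"claw":0.4},{"travel":[0.009,0.1,0.001],"turn":[0,0,0],"claw":0.4},{"travel":[0.009,0.14,0.001],"turn":[0.3,0,0.3],"claw":0.45},{"travel":[0.009,0.17,0.0012],"turn":[0.3,0,0.3],"claw":0.45},{"travel":[0.009,0.19,0.0015],"turn":[0.3,0,0.3],"claw":0.45},{"travel":[0.009,0.198,0.0015],"turn":[0.3,0,0.3],"claw":0.45},{"travel":[0.009,0.198,0.0015],"turn":[0.3,0,0.3],"claw":0.45},{"travel":[0.009,0.198,0.0015],"turn":[0.3,0,0.3],"claw":0.95},{"travel":[0.009,0.198,0.0015],"turn":[0.3,0,0.3],"claw":0.95},{"travel":[0.009,0.198,0.0015],"turn":[0.3,0,0.3],"claw":0.95},{"travel":[0.009,0.198,0.0015],"turn":[0.3,0,0.3],"claw":0.95},{"travel":[0.009,0.198,0.0015],"turn":[0.3,0,0.3],"claw":0.95}], "squeeze": 50}}

```text
t: 10.15
position: [538.2, -182.4, 45.4]
ee_rot: [-0.706, 0.706, -0.035, 0.035]
wrist_force: [-0.5, -0.3, 0.7]
opening: 4.4
```

Run:
```python
from h import *
i,p,c=shot("scene","s7"); save("s7.png",i[200:320,240:420],3.6); print(env.state()["opening"],env.state()["wrist_force"])
```

```text
4.370018001117508 [-0.74943175  0.22491558  0.42452862]
```

View pics/s7.png

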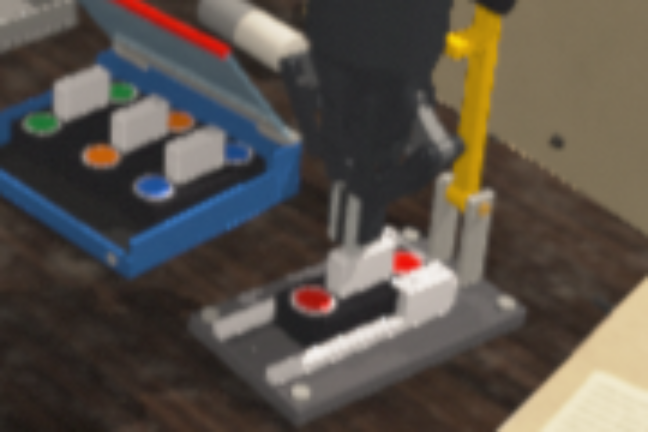

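Run:
```python
from h import *
i,p,c=pickle.load(open("s7.pkl","rb"))
for v in range(250,276,2):
    print(v,[f"{p[v,u,0]:.0f},{p[v,u,1]:.0f},{p[v,u,2]:.0f}|{i[v,u].mean():.0f}" for u in range(332,352,3)])
print(proj("scene",[[538.2,-182.4,45.4],[538.2,-182.4,37.4],[538.2,-182.4,58]]))
```

```text
250 ['525,-171,102|56', '528,-177,103|65', '524,-188,110|43', '524,-195,114|44', '527,-200,115|43', '521,-212,124|42', '520,-220,128|43']
252 ['528,-169,94|78', '529,-176,98|64', '521,-191,108|46', '525,-195,109|43', '522,-205,115|42', '521,-213,120|45', '521,-220,123|43']
254 ['524,-173,93|101', '527,-178,95|47', '523,-190,103|79', '-100,-714,617|42', '518,-209,114|42', '523,-212,114|44', '523,-219,118|44']
256 ['526,-172,87|110', '528,-178,89|47', '524,-189,97|129', '530,-192,96|44', '522,-206,107|44', '519,-215,113|45', '666,-105,-3|48']
258 ['525,-174,84|117', '527,-180,86|53', '524,-190,93|130', '527,-194,94|43', '536,-195,91|42', '657,-105,-5|46', '659,-112,-2|43']
260 ['524,-175,80|116', '529,-178,80|56', '527,-187,85|130', '527,-195,89|42', '535,-196,87|47', '649,-112,-3|36', '652,-118,-1|36']
262 ['525,-174,74|117', '522,-185,82|65', '523,-191,84|129', '526,-197,86|42', '534,-197,83|50', '642,-118,-3|78', '648,-122,-3|34']
264 ['524,-176,71|120', '525,-183,74|70', '527,-189,77|127', '527,-196,81|44', '538,-195,76|47', '590,-161,36|208', '642,-127,-3|117']
266 ['526,-175,65|90', '525,-183,69|84', '527,-190,72|113', '529,-195,75|44', '535,-198,73|103', '562,-184,55|231', '591,-169,35|170']
268 ['595,-116,-1|55', '524,-184,66|117', '527,-190,68|124', '528,-196,71|131', '551,-186,55|222', '555,-190,56|225', '585,-174,35|129']
270 ['524,-177,57|151', '531,-179,55|154', '528,-190,63|139', '541,-186,55|195', '546,-190,55|207', '553,-192,53|186', '583,-176,32|121']
272 ['522,-180,55|156', '525,-185,56|175', '532,-187,55|163', '538,-189,53|189', '548,-189,49|185', '556,-190,46|185', '575,-183,34|101']
274 ['525,-178,47|156', '523,-187,53|168', '530,-189,51|167', '540,-189,47|185', '550,-188,43|183', '558,-190,40|184', '571,-187,33|113']
[[338.12570971 273.55531309]
 [337.77525465 276.78095231]
 [338.68292666 268.42660761]]
```

Run:
```python
from h import *
def tip(nm):
    i,p,c=pickle.load(open(nm+".pkl","rb")); K,Rm,t=c
    # camera coords -> tool coords using fixed mount
    q=p@Rm.T+t
    a=np.array([.2856,.95834,0]); z=np.array([0,0,1.]); 
    # tool axes in cam: image x ~ +/- tool z ; solve via known r at present
    return i,p,q,c
P,r=rot(); Rm=cal("wrist")[1]; C=r.inv().as_matrix()@Rm.T   # cam->tool
o=np.array([-72.75,-161.07,1.12])
i,p,c=shot("wrist","w8"); save("w8.png",i)
for nm in ("w3","w6","w8"):
    i,p,c=pickle.load(open(nm+".pkl","rb")); q=(p@c[1].T+c[2])@C.T+o
    d=np.linalg.norm(p,axis=-1)>0
    m=(abs(q[...,0])<14)&(abs(q[...,2])<60)&(q[...,1]>-60)&(q[...,1]<25); 
    if nm=="w8": m&=(q[...,1]<25)
    k=q[m]; print(nm,len(k))
    for zc in range(-60,60,6):
        s=k[abs(k[:,2]-zc)<3]
        if len(s)>5: print(zc,len(s),"y max",np.percentile(s[:,1],[50,90,99]).round(1),"x",np.percentile(s[:,0],[5,95]).round(1))
```

```text
w3 4169
-42 244 y max [-43.9 -33.7 -30.1] x [-7.5 -6.4]
-36 345 y max [-45.6 -32.4 -28.2] x [-11.5  -6.8]
-30 1497 y max [-45.7 -29.8 -24.4] x [-11.3   9.1]
30 1278 y max [-45.6 -29.7 -24.4] x [-11.2   9.4]
36 460 y max [-46.8 -32.2 -28.3] x [-11.5 -10.5]
42 345 y max [-43.8 -33.6 -30. ] x [-7.5 -6.5]
w6 4389
-36 339 y max [-42.1 -32.4 -29. ] x [-7.5 -6.5]
-30 477 y max [-47.4 -31.  -26.5] x [-11.5  -9.2]
-24 1375 y max [-47.3 -28.8 -22.8] x [-11.2   9.2]
24 997 y max [-45.  -27.7 -22.5] x [-10.6   9.7]
30 834 y max [-50.6 -31.9 -26.2] x [-11.5  -0.7]
36 278 y max [-42.  -32.  -28.7] x [-10.8  -6.5]
42 89 y max [-43.7 -34.2 -30.8] x [-7.4 -6.4]
w8 5788
-24 159 y max [24.6 24.9 25. ] x [-12.3  12.1]
-18 206 y max [11.8 24.6 24.9] x [-12.7   9.3]
-12 811 y max [-25.   11.6  12.4] x [-12.2   7. ]
-6 861 y max [-33.4  10.7  12.1] x [-13.   -4.8]
0 1166 y max [-13.4  -2.1  11.2] x [-13.1  10.2]
6 1236 y max [-42.1  -1.7  11.8] x [-13.    6.5]
12 791 y max [-25.9  11.6  12.3] x [-12.3   4.7]
18 373 y max [11.  12.2 24.6] x [-12.2   8.2]
24 157 y max [24.7 24.9 25. ] x [-12.9  12.3]
30 27 y max [24.6 24.9 25. ] x [-10.7  11.6]
```

The measurements show the real fingertips sit about 15–24 mm behind the reported TCP, depending on the opening. The jaws therefore closed above the rib. I'll reopen, go 24 mm lower and regrasp.

{"method": "send_rows", "body": {"steps": [{"travel":[0,-0.005,0],"turn":[0,0,0],"claw":0.5},{"travel":[-0.003,-0.005,0],"turn":[0,0,0],"claw":0.5},{"travel":[-0.003,0,0],"turn":[0,0,0],"claw":0.5},{"travel":[-0.003,0.012,0],"turn":[0,0,0],"claw":0.5},{"travel":[-0.003,0.024,0],"turn":[0,0,0],"claw":0.5},{"travel":[-0.003,0.024,0],"turn":[0,0,0],"claw":0.5},{"travel":[-0.003,0.024,0],"turn":[0,0,0],"claw":0.95},{"travel":[-0.003,0.024,0],"turn":[0,0,0],"claw":0.95},{"travel":[-0.003,0.024,0],"turn":[0,0,0],"claw":0.95},{"travel":[-0.003,0.024,0],"turn":[0,0,0],"claw":0.95},{"travel":[-0.003,0.024,0],"turn":[0,0,0],"claw":0.95}], "squeeze": 50}}

```text
t: 11.35
position: [535.2, -182.0, 21.4]
ee_rot: [-0.706, 0.706, -0.035, 0.035]
wrist_force: [-0.2, 0.4, -2.0]
opening: 12.8
```

{"method": "send_rows", "body": {"steps": [{"travel":[-0.008,0,0],"turn":[0,0,0],"claw":0.95},{"travel":[-0.016,0,0],"turn":[0,0,0],"claw":0.95},{"travel":[-0.026,0,0],"turn":[0,0,0],"claw":0.95},{"travel":[-0.036,0,0],"turn":[0,0,0],"claw":0.95},{"travel":[-0.046,0,0],"turn":[0,0,0],"claw":0.95},{"travel":[-0.05,0,0],"turn":[0,0,0],"claw":0.95},{"travel":[-0.05,0,0],"turn":[0,0,0],"claw":0.95},{"travel":[-0.05,0,0],"turn":[0,0,0],"claw":0.95}]}}

```text
t: 12.15
position: [485.7, -177.2, 21.5]
ee_rot: [-0.706, 0.706, -0.035, 0.035]
wrist_force: [-0.6, 0.8, -1.5]
opening: 12.8
```

Run:
```python
from win import *
print(rot()[0],env.state()["wrist_force"],env.state()["opening"])
wins("w9",[("red",34)])
i,p,c=shot("top","t9")
for l in tray(i,c):print(l)
i,p,c=shot("scene","s9");save("s9.png",i[190:330,130:410],2.8)
```

```text
[ 485.73093182 -177.24874981   21.47967264] [-0.61135903  0.75421751 -1.51058802] 12.778559275127167
red 1222 [40 38] ray [ 462.6 -173.9   34. ] d [ 462.1 -173.9   35.2]
((508.0610046386719, 276.0599670410156), 108.4691162109375, np.float64(90.4670816799093))
((555.4749755859375, 277.9602355957031), 103.01976013183594, np.float64(89.95684217536683))
((600.3038330078125, 276.7060546875), 109.83118438720703, np.float64(90.4383282378181))
```

View pics/s9.png

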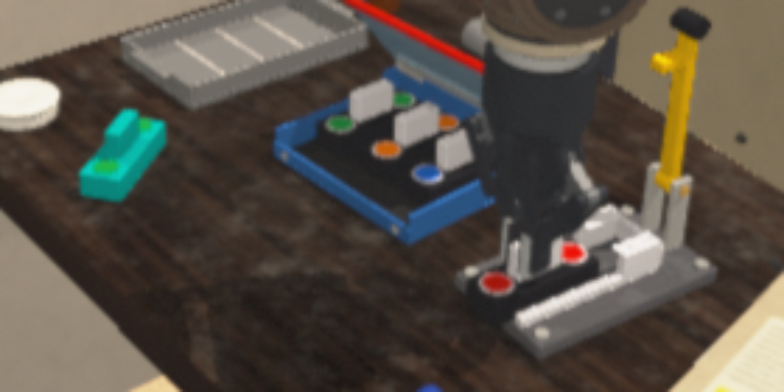

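Run:
```python
from plan import *
print(env.state()["joint_pos"])
plan((486,-177,200,84.3),(555,60,210,40),(625,287,200,0.5),(625,287,60,.5))
```

```text
[-4.77414416e-01  6.26614873e-01  1.98997797e+00 -2.71951195e-04
  5.24897240e-01 -1.94867835e+00]
(486, -177, 200, 84.3) travel [0.0002, -0.1786, 0.0001] turn [0.0, 0.0, 0.0] rows 3.6
(555, 60, 210, 40) travel [0.0454, -0.1887, 0.2428] turn [0.0, 44.3, 0.0] rows 6.2
(625, 287, 200, 0.5) travel [0.0926, -0.1787, 0.4756] turn [0.0, 83.8, 0.0] rows 10.3
(625, 287, 60, 0.5) travel [0.0925, -0.0387, 0.4757] turn [0.0, 83.8, 0.0] rows 9.8
```

{"method": "send_rows", "body": {"steps": [{"travel":[0,-0.02,0],"turn":[0,0,0],"claw":0.95},{"travel":[0,-0.05,0],"turn":[0,0,0],"claw":0.95},{"travel":[0,-0.09,0],"turn":[0,0,0],"claw":0.95},{"travel":[0,-0.13,0],"turn":[0,0,0],"claw":0.95},{"travel":[0,-0.17,0],"turn":[0,0,0],"claw":0.95},{"travel":[0,-0.18,0],"turn":[0,0,0],"claw":0.95},{"travel":[0,-0.18,0],"turn":[0,0,0],"claw":0.95}]}}

```text
t: 13.0
position: [486.3, -177.3, 202.5]
ee_rot: [-0.706, 0.707, -0.034, 0.036]
wrist_force: [0.6, 0.4, -2.2]
opening: 12.9
```

{"method": "send_rows", "body": {"steps": [{"travel":[0.008,-0.01,0.04],"turn":[0,7,0],"claw":0.95},{"travel":[0.016,-0.01,0.08],"turn":[0,14,0],"claw":0.95},{"travel":[0.024,-0.01,0.12],"turn":[0,21,0],"claw":0.95},{"travel":[0.032,-0.01,0.16],"turn":[0,28,0],"claw":0.95},{"travel":[0.04,-0.01,0.2],"turn":[0,36,0],"claw":0.95},{"travel":[0.048,-0.01,0.24],"turn":[0,44,0],"claw":0.95},{"travel":[0.056,-0.01,0.28],"turn":[0,51,0],"claw":0.95},{"travel":[0.064,-0.01,0.32],"turn":[0,58,0],"claw":0.95},{"travel":[0.072,-0.01,0.36],"turn":[0,65,0],"claw":0.95},{"travel":[0.08,-0.01,0.4],"turn":[0,72,0],"claw":0.95},{"travel":[0.087,-0.005,0.44],"turn":[0,78,0],"claw":0.95},{"travel":[0.0926,0,0.4756],"turn":[0,83.8,0],"claw":0.95}]}}

```text
t: 14.2
position: [625.2, 288.7, 199.1]
ee_rot: [-0.501, 0.502, -0.498, 0.499]
wrist_force: [-0.4, -0.0, -1.7]
opening: 12.7
```

{"method": "send_rows", "body": {"steps": [{"travel":[0,0,0],"turn":[0,0,0],"claw":0.95},{"travel":[0,0,0],"turn":[0,0,0],"claw":0.95},{"travel":[0,0,0],"turn":[0,0,0],"claw":0.95}]}}

```text
t: 14.5
position: [624.8, 287.9, 197.6]
ee_rot: [-0.5, 0.503, -0.498, 0.499]
wrist_force: [-0.1, -0.1, -1.9]
opening: 12.5
```

```bash
cat > pl.py <<'E'
from win import *
from plan import plan
import sys
s=env.state();print(s["t"],s["position"],s["opening"],s["wrist_force"])
i,p,c=shot("top","tp")
for l in tray(i,c):print("top",l)
i,p,c=shot("wrist","wp");
for l in tray(i,c):print("wr",l)
for col in ("red","orange","green","blue"):
    for b in blobs(masks(i)[col],25):
        d=np.median(p[b[2]],0); e=rot(); print(col,b[0][4],d.round(1),"tool",e[1].inv().apply(d-e[0]).round(1))
E
python3 pl.py; python3 -c "
from plan import *
plan((625,287,60,.5),(625,287,14,.5))"
```

```text
14.5 [624.81691275 287.92600836 197.55417346] 12.533888589108313 [-0.10854938 -0.07064255 -1.92268431]
wr ((554.7640380859375, 277.234619140625), 108.80599212646484, np.float64(90.46290387455234))
red 1323 [625.5 312.9 211.9] tool [-25.3 -13.2   0.3]
red 214 [625.9 238.5 212.1] tool [ 49.2 -13.2   0.5]
red 302 [926.3  56.5  16.4] tool [232.  182.8 300.1]
green 239 [383.2 183.9  23.1] tool [ 102.1  176.2 -242.4]
blue 32 [475.3  58.5   5.2] tool [ 227.8  194.4 -150.8]
(625, 287, 60, 0.5) travel [0.0002, 0.1388, -0.0001] turn [0.1, -0.2, 0.2] rows 2.8
(625, 287, 14, 0.5) travel [0.0001, 0.1848, -0.0001] turn [0.1, -0.2, 0.2] rows 3.7
```

{"method": "send_rows", "body": {"steps": [{"travel":[0,0.05,0],"turn":[0,0,0],"claw":0.95},{"travel":[0,0.1,0],"turn":[0,0,0],"claw":0.95},{"travel":[0,0.14,0],"turn":[0,0,0],"claw":0.95},{"travel":[0,0.165,0],"turn":[0,0,0],"claw":0.95},{"travel":[0,0.178,0],"turn":[0,0,0],"claw":0.95},{"travel":[0,0.184,0],"turn":[0,0,0],"claw":0.95},{"travel":[0,0.184,0],"turn":[0,0,0],"claw":0.95},{"travel":[0,0.184,0],"turn":[0,0,0],"claw":0.95}]}}

```text
t: 15.4
position: [625.8, 287.2, 16.3]
ee_rot: [-0.501, 0.501, -0.498, 0.5]
wrist_force: [-0.4, -0.1, -1.1]
opening: 12.4
```

{"method": "send_rows", "body": {"steps": [{"travel":[0,0.002,0],"turn":[0,0,0],"claw":0.95},{"travel":[0,0.004,0],"turn":[0,0,0],"claw":0.95},{"travel":[0,0.004,0],"turn":[0,0,0],"claw":0.95}]}}

```text
t: 15.7
position: [626.4, 287.4, 13.3]
ee_rot: [0.501, -0.501, 0.498, -0.5]
wrist_force: [-0.1, -0.6, 3.4]
opening: 12.8
```

{"method": "send_rows", "body": {"steps": [{"travel":[0,0,0],"turn":[0,0,0],"claw":0.65},{"travel":[0,0,0],"turn":[0,0,0],"claw":0.62},{"travel":[0,0,0],"turn":[0,0,0],"claw":0.62},{"travel":[0,-0.02,0],"turn":[0,0,0],"claw":0.62},{"travel":[0,-0.07,0],"turn":[0,0,0],"claw":0.62},{"travel":[0,-0.12,0],"turn":[0,0,0],"claw":0.5},{"travel":[0,-0.17,0],"turn":[0,0,0],"claw":0.5},{"travel":[0,-0.22,0],"turn":[0,0,0],"claw":0.5},{"travel":[0,-0.24,0],"turn":[0,0,0],"claw":0.5},{"travel":[0,-0.24,0],"turn":[0,0,0],"claw":0.5}]}}

```text
t: 16.7
position: [626.5, 288.1, 257.3]
ee_rot: [0.503, -0.499, 0.497, -0.501]
wrist_force: [0.8, 0.7, -0.8]
opening: 42.7
```

```bash
python3 pl.py; python3 -c "
from plan import *
plan((570,50,255,40),(621,-190,255,84.3),(621,-190,169,84.3))"
```

```text
16.7 [626.49342507 288.1398987  257.3098352 ] 42.68856010101914 [ 0.79241533  0.70927992 -0.76364797]
wr ((508.48486328125, 276.9138488769531), 108.25074005126953, np.float64(90.47060406250044))
wr ((554.5718994140625, 277.127197265625), 108.30435943603516, np.float64(90.48772589334101))
red 180 [626.1 312.6  26.8] tool [-25.3 226.    0.3]
red 141 [626.4 244.   26.8] tool [ 43.3 226.1   0.3]
red 160 [927.4  57.2  15.4] tool [231.5 238.6 300.4]
green 188 [382.9 183.8  23.1] tool [ 102.3  229.3 -243.5]
green 44 [581.8  81.3  27.8] tool [205.8 225.3 -45. ]
(570, 50, 255, 40) travel [0.2374, -0.0019, -0.0564] turn [-0.1, -39.7, 0.1] rows 4.9
(621, -190, 255, 84.3) travel [0.4776, -0.0014, -0.0066] turn [-0.0, -84.0, 0.2] rows 9.8
(621, -190, 169, 84.3) travel [0.4775, 0.0846, -0.0068] turn [-0.0, -84.0, 0.2] rows 9.8
```

{"method": "send_rows", "body": {"steps": [{"travel":[0.05,0,-0.01],"turn":[0,-8,0],"claw":0.45},{"travel":[0.1,0,-0.02],"turn":[0,-16,0],"claw":0.45},{"travel":[0.15,0,-0.03],"turn":[0,-24,0],"claw":0.45},{"travel":[0.2,0,-0.03],"turn":[0,-32,0],"claw":0.45},{"travel":[0.25,0,-0.03],"turn":[0,-40,0],"claw":0.45},{"travel":[0.3,0,-0.025],"turn":[0,-48,0],"claw":0.45},{"travel":[0.345,0,-0.02],"turn":[0,-56,0],"claw":0.45},{"travel":[0.385,0,-0.015],"turn":[0,-64,0],"claw":0.45},{"travel":[0.42,0,-0.01],"turn":[0,-72,0],"claw":0.45},{"travel":[0.45,0,-0.007],"turn":[0,-80,0],"claw":0.45},{"travel":[0.4776,0,-0.0066],"turn":[0,-84,0],"claw":0.45},{"travel":[0.4776,0,-0.0066],"turn":[0,-84,0],"claw":0.45}]}}

```text
t: 18.0
position: [620.3, -192.9, 251.1]
ee_rot: [-0.706, 0.706, -0.036, 0.035]
wrist_force: [-0.5, -0.0, -0.2]
opening: 46.9
```

Run:
```python
from win import *
from plan import plan
s=env.state();print(s["t"],s["position"],s["opening"])
i,p,c=shot("wrist","w10");save("w10.png",i)
q=p-rot()[0]
X,Y,Z=p[...,0],p[...,1],p[...,2]
m=(i.max(2)<70)&(Z>175)&(Z<215)&(abs(X-620)<30)&(abs(Y+190)<30);print(m.sum(),np.median(p[m],0),p[m].min(0),p[m].max(0))
i,p,c=shot("scene","s10");X,Y,Z=p[...,0],p[...,1],p[...,2]
m=(i.max(2)<70)&(Z>175)&(Z<215)&(abs(X-620)<30)&(abs(Y+190)<30);print(m.sum(),np.median(p[m],0),p[m].min(0),p[m].max(0))
plan((621,-190,169,84.3))
```

```text
18.0 [ 620.29113317 -192.86615283  251.0936107 ] 46.860776118859945
826 [ 618.35275049 -189.6313981   205.39607764] [ 611.36000416 -202.69643826  196.60545784] [ 629.96353138 -178.17452402  208.28895027]
105 [ 613.36200652 -193.75485518  200.33200855] [ 606.53617719 -203.82552315  190.18761187] [ 624.51876822 -177.40580562  204.88117615]
(621, -190, 169, 84.3) travel [0.0006, 0.0828, 0.0001] turn [0.0, -0.2, -0.0] rows 1.7
```

{"method": "send_rows", "body": {"steps": [{"travel":[0,0.03,0],"turn":[0,0,0],"claw":0.45},{"travel":[0,0.06,0],"turn":[0,0,0],"claw":0.45},{"travel":[0,0.083,0],"turn":[0,0,0],"claw":0.45},{"travel":[0,0.083,0],"turn":[0,0,0],"claw":0.45},{"travel":[0,0.083,0],"turn":[0,0,0],"claw":0.9},{"travel":[0,0.083,0],"turn":[0,0,0],"claw":0.9},{"travel":[0,0.083,0],"turn":[0,0,0],"claw":0.9},{"travel":[0,0.083,0],"turn":[0,0,0],"claw":0.9}], "squeeze": 40}}

```text
t: 18.9
position: [620.8, -191.2, 170.2]
ee_rot: [-0.705, 0.707, -0.036, 0.037]
wrist_force: [1.0, -7.7, -3.6]
opening: 22.9
```

{"method": "send_rows", "body": {"steps": [{"travel":[-0.0171,0.0011,0],"turn":[0,0,0],"claw":0.9},{"travel":[-0.0339,0.0044,0],"turn":[0,0,0],"claw":0.9},{"travel":[-0.0502,0.0099,0],"turn":[0,0,0],"claw":0.9},{"travel":[-0.0656,0.0174,0],"turn":[0,0,0],"claw":0.9},{"travel":[-0.0799,0.0269,0],"turn":[0,0,0],"claw":0.9},{"travel":[-0.0928,0.0382,0],"turn":[0,0,0],"claw":0.9},{"travel":[-0.1042,0.051,0],"turn":[0,0,0],"claw":0.9},{"travel":[-0.1138,0.0652,0],"turn":[0,0,0],"claw":0.9},{"travel":[-0.1215,0.0805,0],"turn":[0,0,0],"claw":0.9},{"travel":[-0.1272,0.0967,0],"turn":[0,0,0],"claw":0.9},{"travel":[-0.1307,0.1135,0],"turn":[0,0,0],"claw":0.9},{"travel":[-0.132,0.132,0],"turn":[0,0,0],"claw":0.9}]}}

```text
t: 20.1
position: [488.1, -177.6, 38.8]
ee_rot: [-0.705, 0.707, -0.036, 0.036]
wrist_force: [-9.8, 0.4, 5.0]
opening: 22.7
```

{"method": "send_rows", "body": {"steps": [{"travel":[0,0,0],"turn":[0,0,0],"claw":0.9},{"travel":[0,0.003,0],"turn":[0,0,0],"claw":0.9},{"travel":[0,0.003,0],"turn":[0,0,0],"claw":0.9}]}}

```text
t: 20.4
position: [488.0, -177.6, 37.0]
ee_rot: [-0.705, 0.707, -0.036, 0.036]
wrist_force: [-7.5, -0.8, 2.1]
opening: 23.3
```

```bash
python3 bar.py
```

```text
20.4 [ 488.02306119 -177.56635477   36.96734325] [-7.54156726 -0.83650784  2.06640604] 23.26107536424382
237 [ 488.97916356 -202.07018491   45.0996925 ] [ 629.21088704 -178.12652741   82.78959742]
angles [-7.83871635 -0.103949    3.21862795  5.08267266  7.11272136]
```

{"method": "send_rows", "body": {"steps": [{"travel":[0.002,0.003,0],"turn":[0,0,0],"claw":0.9},{"travel":[0.002,0.006,0],"turn":[0,0,0],"claw":0.9},{"travel":[0.002,0.006,0],"turn":[0,0,0],"claw":0.9}]}}

```text
t: 20.75
position: [488.4, -177.5, 32.0]
ee_rot: [-0.706, 0.707, -0.038, 0.035]
wrist_force: [-15.5, -2.1, 1.3]
opening: 22.8
```

```bash
cat > barang.py <<'E'
from h import *
from w import masks
for nm in ("scene","top"):
  for f in ("0","now"):
    if f=="0": z=np.load(nm+"0.npz"); i,p=z["i"],z["p"]
    else: i,p,c=shot(nm,"bn_"+nm)
    X,Y,Z=p[...,0],p[...,1],p[...,2]
    m=masks(i)["yellow"]&(abs(Y+185)<25)&(X>450)&(X<660)&(Z>50)&(Z<100);q=p[m]
    print(nm,f,len(q),[(x,np.percentile(q[abs(q[:,0]-x)<8,2],90).round(1) if (abs(q[:,0]-x)<8).sum()>2 else None) for x in range(505,625,20)])
E
python3 barang.py; python3 -c "
from plan import *
print(env.state()['wrist_force'])
plan((488,-177,120,84.3),(505,24,250,92.4))"
```

```text
scene 0 378 [(505, np.float64(73.5)), (525, np.float64(72.9)), (545, np.float64(72.4)), (565, np.float64(71.6)), (585, np.float64(70.5)), (605, np.float64(70.2))]
scene now 215 [(505, np.float64(62.8)), (525, None), (545, np.float64(70.3)), (565, np.float64(71.0)), (585, np.float64(70.2)), (605, np.float64(69.8))]
top 0 62 [(505, np.float64(75.5)), (525, np.float64(78.3)), (545, None), (565, np.float64(75.2)), (585, np.float64(73.2)), (605, np.float64(74.2))]
top now 10 [(505, None), (525, None), (545, None), (565, None), (585, None), (605, None)]
[-14.81529477  -2.98975468   2.10417702]
(488, -177, 120, 84.3) travel [-0.0007, -0.0879, 0.0003] turn [0.1, -0.2, -0.2] rows 1.8
(505, 24, 250, 92.4) travel [-0.0048, -0.2183, 0.2017] turn [0.1, -8.3, -0.2] rows 5.9
```

{"method": "send_rows", "body": {"steps": [{"travel":[0,0,0],"turn":[0,0,0],"claw":0.5},{"travel":[0,0,0],"turn":[0,0,0],"claw":0.45},{"travel":[0,0,0],"turn":[0,0,0],"claw":0.45},{"travel":[0,-0.03,0],"turn":[0,0,0],"claw":0.45},{"travel":[0,-0.08,0],"turn":[0,0,0],"claw":0.5},{"travel":[0,-0.13,0],"turn":[0,0,0],"claw":0.5},{"travel":[0,-0.18,0],"turn":[0,0,0],"claw":0.5},{"travel":[-0.005,-0.218,0.05],"turn":[0,-4,0],"claw":0.5},{"travel":[-0.005,-0.218,0.1],"turn":[0,-8.3,0],"claw":0.5},{"travel":[-0.005,-0.218,0.15],"turn":[0,-8.3,0],"claw":0.5},{"travel":[-0.005,-0.218,0.2],"turn":[0,-8.3,0],"claw":0.5},{"travel":[-0.005,-0.218,0.2],"turn":[0,-8.3,0],"claw":0.5}]}}

```text
t: 22.05
position: [504.8, 26.3, 250.5]
ee_rot: [-0.707, 0.707, 0.015, -0.017]
wrist_force: [0.2, -0.5, 0.2]
opening: 42.5
```

{"method": "send_rows", "body": {"steps": [{"travel":[0,0,0],"turn":[0,0,0],"claw":0.5},{"travel":[0,0,0],"turn":[0,0,0],"claw":0.5},{"travel":[0,0,0],"turn":[0,0,0],"claw":0.5}]}}

```text
t: 22.35
position: [504.8, 25.2, 250.5]
ee_rot: [-0.707, 0.707, 0.015, -0.016]
wrist_force: [1.1, -0.8, -0.0]
opening: 42.1
```

```bash
python3 barang.py
cat > lock.py <<'E'
from win import *
from plan import plan
s=env.state();print(s["t"],s["position"],s["opening"])
i,p,c=wins("wl",[("orange",27),("green",27),("blue",27)])
X,Y,Z=p[...,0],p[...,1],p[...,2]
m=(i.min(2)>100)&(abs(Z-51)<4)&(X>510)&(X<585)&(Y>-60)&(Y<110)
for b in blobs(m,30): q=p[b[2]];print("rib top",b[0][4],rect(q),"xmin",np.percentile(q[:,0],1),"yrange",np.percentile(q[:,1],[2,98]),np.median(q[:,2]))
m=masks(i)["red"]&(Z>100)&(Y<120)&(Y>-80);v,u=np.nonzero(m);q=ray(c,np.c_[u,v],129);print("rod",rect(q),ang(q))
E
python3 lock.py
```

```text
scene 0 378 [(505, np.float64(73.5)), (525, np.float64(72.9)), (545, np.float64(72.4)), (565, np.float64(71.6)), (585, np.float64(70.5)), (605, np.float64(70.2))]
scene now 373 [(505, np.float64(72.1)), (525, np.float64(72.2)), (545, np.float64(71.9)), (565, np.float64(71.1)), (585, np.float64(70.8)), (605, np.float64(70.3))]
top 0 62 [(505, np.float64(75.5)), (525, np.float64(78.3)), (545, None), (565, np.float64(75.2)), (585, np.float64(73.2)), (605, np.float64(74.2))]
top now 74 [(505, np.float64(75.7)), (525, np.float64(74.4)), (545, None), (565, np.float64(75.2)), (585, np.float64(77.4)), (605, np.float64(74.8))]
22.45 [504.82228998  25.06925091 250.44253603] 42.72176192124934
green 335 [20 20] ray [329.6 142.1  27. ] d [328.6 143.2  23.2]
green 274 [19 20] ray [383.3 182.3  27. ] d [382.8 183.9  23.1]
green 163 [14 14] ray [516.6  76.4  27. ] d [516.5  76.2  28. ]
blue 145 [13 14] ray [525.  -27.5  27. ] d [524.8 -27.7  28. ]
blue 47 [ 3 34] ray [560.9 -57.6  27. ] d [559.9 -58.3  24. ]
rib top 409 ((549.9899291992188, 76.24443054199219), (40.12557601928711, 14.161317825317383), 0.9961915612220764) xmin 530.2803601400051 yrange [69.39165584 82.8027751 ] 50.84567770487787
rib top 391 ((556.3836669921875, -28.340784072875977), (14.409146308898926, 36.35111999511719), 89.42149353027344) xmin 538.401328919913 yrange [-35.34892408 -21.39749921] 50.71648353908696
rib top 369 ((553.5916748046875, 21.892765045166016), (36.77159881591797, 12.934375762939453), 2.567476272583008) xmin 535.5768904527229 yrange [15.30998334 28.74504347] 50.81815529406624
rod ((549.7559814453125, 62.042964935302734), (240.26182556152344, 28.452308654785156), 85.14088439941406) 91.66239401562994
```

View pics/wl.png

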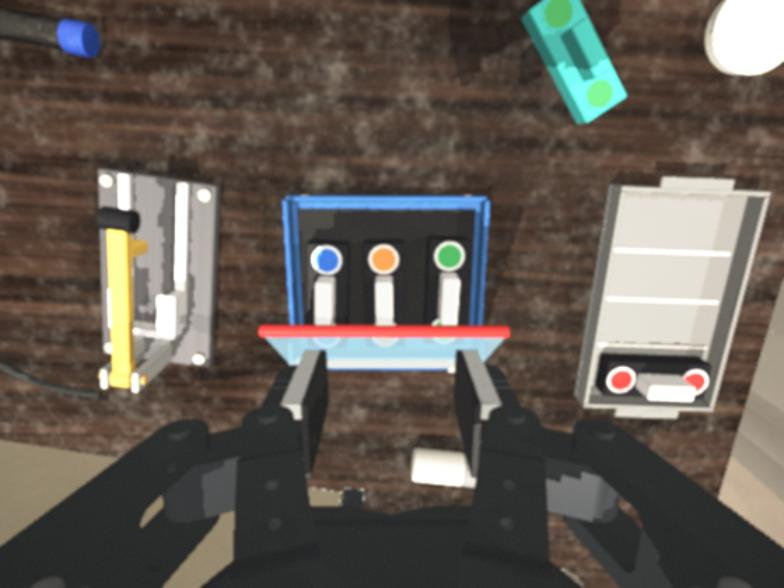

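The bar is back at its original readings and the red slider lies in the far place. The locker ribs are cleanly visible at (324,297), (384,297) and (450,297) px. I'll take the green slider first.

```bash
python3 -c "
from plan import *
plan((486,76,150,91),(486,76,14,91),(542,76.2,14,91))"
```

```text
(486, 76, 150, 91) travel [-0.0163, 0.1004, 0.0517] turn [0.1, 1.5, -0.1] rows 2.3
(486, 76, 14, 91) travel [-0.016, 0.2364, 0.0518] turn [0.1, 1.5, -0.1] rows 4.9
(542, 76.2, 14, 91) travel [0.0399, 0.2363, 0.0495] turn [0.1, 1.5, -0.1] rows 4.9
```

{"method": "send_rows", "body": {"steps": [{"travel":[-0.016,0,0.05],"turn":[0,1.5,0],"claw":0.5},{"travel":[-0.016,0.05,0.0518],"turn":[0,1.5,0],"claw":0.5},{"travel":[-0.016,0.1,0.0518],"turn":[0,1.5,0],"claw":0.5},{"travel":[-0.016,0.15,0.0518],"turn":[0,1.5,0],"claw":0.5},{"travel":[-0.016,0.2,0.0518],"turn":[0,1.5,0],"claw":0.5},{"travel":[-0.016,0.225,0.0518],"turn":[0,1.5,0],"claw":0.5},{"travel":[-0.016,0.2365,0.0518],"turn":[0,1.5,0],"claw":0.5},{"travel":[-0.016,0.2365,0.0518],"turn":[0,1.5,0],"claw":0.5},{"travel":[-0.016,0.2365,0.0518],"turn":[0,1.5,0],"claw":0.5}]}}

```text
t: 23.4
position: [486.7, 75.8, 14.9]
ee_rot: [-0.707, 0.707, 0.006, -0.006]
wrist_force: [-0.3, -0.5, 0.2]
opening: 42.6
```

Run:
```python
from plan import *
s=env.state();print(s["t"],s["position"],s["opening"],s["wrist_force"])
i,p,c=shot("scene","s12"); save("s12.png",i[150:290,170:370],3.8)
plan((542,76.2,14,91))
```

```text
23.4 [486.71041656  75.75616004  14.90190205] 42.63840686084969 [-0.28002522 -0.48392289  0.17834234]
(542, 76.2, 14, 91) travel [0.0551, 0.0012, -0.0006] turn [0.1, 0.0, 0.0] rows 1.1
```

View pics/s12.png

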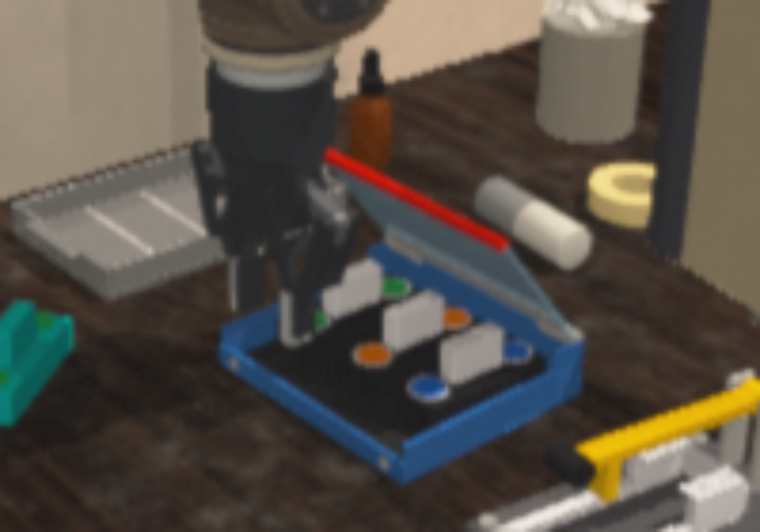

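The gripper is down in front of the flap with the fingers straddling the green slider's line. Now I'll push back against the rod.

{"method": "send_rows", "body": {"steps": [{"travel":[0.01,0.0005,0],"turn":[0,0,0],"claw":0.5},{"travel":[0.02,0.0005,0],"turn":[0,0,0],"claw":0.5},{"travel":[0.03,0.001,0],"turn":[0,0,0],"claw":0.5},{"travel":[0.04,0.001,0],"turn":[0,0,0],"claw":0.5},{"travel":[0.05,0.001,0],"turn":[0,0,0],"claw":0.5},{"travel":[0.0555,0.001,-0.0005],"turn":[0,0,0],"claw":0.5},{"travel":[0.0555,0.001,-0.0005],"turn":[0,0,0],"claw":0.5}]}}

```text
t: 24.15
position: [543.0, 76.2, 14.1]
ee_rot: [-0.707, 0.707, 0.006, -0.006]
wrist_force: [-1.1, -0.4, -1.2]
opening: 42.8
```

{"method": "send_rows", "body": {"steps": [{"travel":[0,0,0],"turn":[0,0,0],"claw":0.95},{"travel":[0,0,0],"turn":[0,0,0],"claw":0.95},{"travel":[0,0,0],"turn":[0,0,0],"claw":0.95},{"travel":[0,0,0],"turn":[0,0,0],"claw":0.95},{"travel":[0,0,0],"turn":[0,0,0],"claw":0.95}], "squeeze": 50}}

```text
t: 24.65
position: [542.8, 76.3, 14.0]
ee_rot: [-0.707, 0.707, 0.006, -0.006]
wrist_force: [-1.6, 0.2, -1.4]
opening: 13.0
```

Gripped (13.0 mm). I'll lift 13 mm, pull forward and raise.

{"method": "send_rows", "body": {"steps": [{"travel":[0,-0.005,0],"turn":[0,0,0],"claw":0.95},{"travel":[0,-0.012,0],"turn":[0,0,0],"claw":0.95},{"travel":[0,-0.014,0],"turn":[0,0,0],"claw":0.95},{"travel":[-0.01,-0.014,0],"turn":[0,0,0],"claw":0.95},{"travel":[-0.02,-0.014,0],"turn":[0,0,0],"claw":0.95},{"travel":[-0.03,-0.014,0],"turn":[0,0,0],"claw":0.95},{"travel":[-0.04,-0.014,0],"turn":[0,0,0],"claw":0.95},{"travel":[-0.05,-0.014,0],"turn":[0,0,0],"claw":0.95},{"travel":[-0.06,-0.015,0],"turn":[0,0,0],"claw":0.95},{"travel":[-0.072,-0.017,0],"turn":[0,0,0],"claw":0.95},{"travel":[-0.074,-0.02,0],"turn":[0,0,0],"claw":0.95},{"travel":[-0.074,-0.025,0],"turn":[0,0,0],"claw":0.95}]}}

```text
t: 25.85
position: [468.6, 75.0, 39.3]
ee_rot: [-0.707, 0.707, 0.006, -0.006]
wrist_force: [-0.1, 0.5, -1.6]
opening: 12.6
```

{"method": "send_rows", "body": {"steps": [{"travel":[0,-0.04,0],"turn":[0,0,0],"claw":0.95},{"travel":[0,-0.09,0],"turn":[0,0,0],"claw":0.95},{"travel":[0,-0.14,0],"turn":[0,0,0],"claw":0.95},{"travel":[0,-0.16,0],"turn":[0,0,0],"claw":0.95},{"travel":[0,-0.16,0],"turn":[0,0,0],"claw":0.95},{"travel":[0,-0.16,0],"turn":[0,0,0],"claw":0.95}]}}

```text
t: 26.45
position: [468.5, 75.1, 199.2]
ee_rot: [-0.707, 0.707, 0.006, -0.006]
wrist_force: [0.3, 0.8, -1.9]
opening: 12.7
```

```bash
python3 pl.py; python3 -c "
from plan import *
plan((578,285.6,200,0.5),(578,285.6,60,.5))"
```

```text
26.45 [468.54328828  75.14991932 199.22708435] 12.74747515586178 [ 0.2505602   0.80820987 -1.89284084]
top ((508.0610046386719, 276.0599670410156), 108.4691162109375, np.float64(90.4670816799093))
top ((555.4749755859375, 277.9602355957031), 103.01976013183594, np.float64(90.06882592921696))
top ((600.3656616210938, 267.2873840332031), 90.993408203125, np.float64(89.25513243563557))
wr ((508.88397216796875, 278.5375061035156), 108.20063018798828, np.float64(90.47021099144133))
wr ((555.0470581054688, 279.2760925292969), 107.37753295898438, np.float64(90.30336434046299))
wr ((600.8399658203125, 270.5188293457031), 89.99717712402344, np.float64(90.20365670562977))
red 151 [544.1  20.2 129.3] tool [ 75.2  68.7 -56.2]
red 559 [547.7 -39.3 129.5] tool [  77.8   68.6 -115.7]
red 96 [621.9 245.2  27. ] tool [157.2 170.6 167.5]
red 128 [624.9 313.2  26.8] tool [161.3 170.7 235.4]
orange 190 [521.5  20.5  27.8] tool [ 52.8 170.2 -55.4]
green 445 [328.3 143.3  23. ] tool [-138.2  175.3   70.8]
green 376 [382.8 183.9  23. ] tool [-83.  175.2 110.4]
green 1317 [442.1  75.6 212.7] tool [-26.  -14.5   0.9]
green 199 [516.5  76.7 212.5] tool [ 48.3 -14.5   0.7]
blue 678 [476.6 -11.7   6.4] tool [  7.5 191.8 -86.8]
blue 299 [530.1 -60.3  25.6] tool [  60.   172.5 -136.3]
blue 191 [524.6 -27.3  27.9] tool [  55.1  170.2 -103.3]
blue 107 [595.  -25.8  27.7] tool [ 125.5  170.2 -103. ]
(578, 285.6, 200, 0.5) travel [0.1136, -0.0024, 0.2085] turn [0.2, 90.5, -0.1] rows 10.5
(578, 285.6, 60, 0.5) travel [0.1139, 0.1376, 0.2087] turn [0.2, 90.5, -0.1] rows 10.5
```

{"method": "send_rows", "body": {"steps": [{"travel":[0.01,0,0.02],"turn":[0,8,0],"claw":0.95},{"travel":[0.02,0,0.04],"turn":[0,16,0],"claw":0.95},{"travel":[0.03,0,0.06],"turn":[0,24,0],"claw":0.95},{"travel":[0.04,0,0.08],"turn":[0,32,0],"claw":0.95},{"travel":[0.05,0,0.1],"turn":[0,40,0],"claw":0.95},{"travel":[0.06,0,0.12],"turn":[0,48,0],"claw":0.95},{"travel":[0.07,0,0.14],"turn":[0,56,0],"claw":0.95},{"travel":[0.08,0,0.16],"turn":[0,64,0],"claw":0.95},{"travel":[0.09,0,0.18],"turn":[0,72,0],"claw":0.95},{"travel":[0.1,0,0.195],"turn":[0,80,0],"claw":0.95},{"travel":[0.11,0,0.205],"turn":[0,87,0],"claw":0.95},{"travel":[0.113,0,0.2095],"turn":[0,90.5,0],"claw":0.95}]}}

```text
t: 27.75
position: [577.7, 287.3, 195.1]
ee_rot: [-0.499, 0.503, -0.5, 0.498]
wrist_force: [-0.3, -0.4, -1.5]
opening: 12.7
```

{"method": "send_rows", "body": {"steps": [{"travel":[0,0,0],"turn":[0,0,0],"claw":0.95},{"travel":[0,0,0],"turn":[0,0,0],"claw":0.95},{"travel":[0,0,0],"turn":[0,0,0],"claw":0.95}]}}

```text
t: 28.05
position: [577.4, 286.9, 194.3]
ee_rot: [-0.499, 0.504, -0.5, 0.497]
wrist_force: [-0.4, 0.1, -1.6]
opening: 12.6
```

```bash
python3 pl.py; python3 -c "
from plan import *
plan((577.8,286.5,14,.5))"
```

```text
28.05 [577.35598687 286.94683732 194.30138513] 12.599402960895462 [-0.36361963  0.14763233 -1.64338728]
wr ((508.8214416503906, 276.8001403808594), 109.0004653930664, np.float64(90.49768437033214))
red 261 [625.9 312.5  26.9] tool [-25.6 167.7  49.4]
red 201 [626.1 243.8  26.8] tool [ 43.1 167.9  49.3]
red 139 [923.3  53.6  16.7] tool [234.8 176.8 345.5]
green 1320 [577.9 314.6 208.7] tool [-27.5 -13.9   0.4]
green 245 [383.2 184.   23. ] tool [ 101.6  173.2 -193.9]
green 48 [324.1 150.2  23.5] tool [ 135.1  173.2 -253.2]
green 209 [577.9 240.2 209. ] tool [ 46.8 -13.9   0. ]
(577.8, 286.5, 14, 0.5) travel [0.0001, 0.1809, 0.0013] turn [0.3, -0.2, 0.1] rows 3.6
```

{"method": "send_rows", "body": {"steps": [{"travel":[0,0.05,0.001],"turn":[0.3,0,0],"claw":0.95},{"travel":[0,0.1,0.001],"turn":[0.3,0,0],"claw":0.95},{"travel":[0,0.14,0.001],"turn":[0.3,0,0],"claw":0.95},{"travel":[0,0.165,0.001],"turn":[0.3,0,0],"claw":0.95},{"travel":[0,0.175,0.001],"turn":[0.3,0,0],"claw":0.95},{"travel":[0,0.18,0.001],"turn":[0.3,0,0],"claw":0.95},{"travel":[0,0.18,0.001],"turn":[0.3,0,0],"claw":0.95},{"travel":[0,0.182,0.001],"turn":[0.3,0,0],"claw":0.95},{"travel":[0,0.182,0.001],"turn":[0.3,0,0],"claw":0.95}]}}

```text
t: 29.05
position: [578.0, 286.8, 14.1]
ee_rot: [-0.501, 0.501, -0.498, 0.499]
wrist_force: [0.4, -0.3, -2.0]
opening: 12.9
```

{"method": "send_rows", "body": {"steps": [{"travel":[0,0.002,0],"turn":[0,0,0],"claw":0.95},{"travel":[0,0.002,0],"turn":[0,0,0],"claw":0.95},{"travel":[0,0.002,0],"turn":[0,0,0],"claw":0.65},{"travel":[0,0.002,0],"turn":[0,0,0],"claw":0.62},{"travel":[0,0.002,0],"turn":[0,0,0],"claw":0.62},{"travel":[0,-0.02,0],"turn":[0,0,0],"claw":0.62},{"travel":[0,-0.07,0],"turn":[0,0,0],"claw":0.62},{"travel":[0,-0.12,0],"turn":[0,0,0],"claw":0.5},{"travel":[0,-0.17,0],"turn":[0,0,0],"claw":0.5},{"travel":[0,-0.22,0],"turn":[0,0,0],"claw":0.5},{"travel":[0,-0.22,0],"turn":[0,0,0],"claw":0.5}]}}

```text
t: 30.15
position: [579.7, 288.0, 241.4]
ee_rot: [0.505, -0.498, 0.496, -0.501]
wrist_force: [0.4, 0.9, 0.6]
opening: 43.0
```

```bash
python3 pl.py; python3 -c "
from plan import *
plan((484,22,230,92),(484,19.8,14,92))"
```

```text
30.15 [579.73508997 288.00956648 241.39989648] 42.9624719469399 [0.4253721  0.88594692 0.5962456 ]
wr ((508.511962890625, 277.3778991699219), 107.9502944946289, np.float64(90.4304331742109))
red 195 [625.5 312.7  26.8] tool [-25.4 208.3  47.1]
red 148 [626.3 244.2  26.8] tool [ 43.1 208.4  47.6]
red 249 [924.8  55.5  17. ] tool [233.3 219.4 345.1]
green 197 [578.2 314.5  26.8] tool [-2.750e+01  2.082e+02 -2.000e-01]
green 145 [578.5 245.7  27. ] tool [ 4.140e+01  2.081e+02 -2.000e-01]
green 203 [383.  184.   23.1] tool [ 102.   211.4 -196. ]
green 63 [322.5 144.8  23.1] tool [ 140.8  211.3 -256.7]
(484, 22, 230, 92) travel [0.2647, 0.005, -0.0952] turn [-0.1, -91.7, 0.2] rows 10.7
(484, 19.8, 14, 92) travel [0.2667, 0.221, -0.096] turn [-0.1, -91.7, 0.2] rows 10.7
```

{"method": "send_rows", "body": {"steps": [{"travel":[0.025,0,-0.008],"turn":[0,-8,0],"claw":0.5},{"travel":[0.05,0,-0.016],"turn":[0,-16,0],"claw":0.5},{"travel":[0.075,0,-0.024],"turn":[0,-24,0],"claw":0.5},{"travel":[0.1,0,-0.032],"turn":[0,-32,0],"claw":0.5},{"travel":[0.125,0,-0.04],"turn":[0,-40,0],"claw":0.5},{"travel":[0.15,0,-0.05],"turn":[0,-48,0],"claw":0.5},{"travel":[0.175,0,-0.06],"turn":[0,-56,0],"claw":0.5},{"travel":[0.2,0,-0.07],"turn":[0,-64,0],"claw":0.5},{"travel":[0.22,0,-0.08],"turn":[0,-72,0],"claw":0.5},{"travel":[0.24,0,-0.09],"turn":[0,-80,0],"claw":0.5},{"travel":[0.255,0,-0.095],"turn":[0,-88,0],"claw":0.5},{"travel":[0.266,0,-0.0955],"turn":[0,-91.7,0],"claw":0.5}]}}

```text
t: 31.45
position: [482.5, 19.8, 233.4]
ee_rot: [-0.707, 0.707, 0.014, -0.014]
wrist_force: [0.4, 0.1, -0.6]
opening: 42.6
```

{"method": "send_rows", "body": {"steps": [{"travel":[0,0,0],"turn":[0,0,0],"claw":0.5},{"travel":[0,0,0],"turn":[0,0,0],"claw":0.5},{"travel":[0,0,0],"turn":[0,0,0],"claw":0.5}]}}

```text
t: 31.75
position: [482.3, 20.3, 232.7]
ee_rot: [-0.707, 0.707, 0.013, -0.014]
wrist_force: [-0.4, -0.3, -0.6]
opening: 42.7
```

```bash
python3 lock.py; python3 -c "
from plan import *
plan((486,19.5,14,92),(548,21.7,14,92))"
```

```text
31.75 [482.31059152  20.29416037 232.69242916] 42.715551823554925
orange 41 [14  4] ray [590.6  24.9  27. ] d [590.2  24.6  27.7]
green 371 [21 23] ray [329.1 142.   27. ] d [328.4 143.1  23.1]
green 290 [19 20] ray [383.  182.1  27. ] d [382.6 183.9  23.1]
green 129 [14 12] ray [578.5 246.5  27. ] d [578.5 246.8  26.8]
green 74 [12 10] ray [575.2 316.2  27. ] d [575.  316.2  27.1]
blue 83 [ 5 60] ray [552.9 -57.9  27. ] d [554.1 -58.8  23.8]
blue 147 [13 14] ray [525.2 -27.3  27. ] d [524.7 -27.   27.8]
rib top 356 ((557.905517578125, -28.35103988647461), (40.0258903503418, 13.8065185546875), 1.121964931488037) xmin 538.3593663338937 yrange [-35.2166789  -21.72214359] 50.75044536702878
rib top 417 ((554.8037109375, 22.04770278930664), (39.308589935302734, 13.65817642211914), 2.4263103008270264) xmin 535.4084496800425 yrange [15.06487673 29.20719293] 50.762373196690646
rod ((548.5812377929688, 86.25759887695312), (289.459228515625, 19.71779441833496), 88.02212524414062) 91.88362215679228
(486, 19.5, 14, 92) travel [0.0037, 0.2189, -0.0009] turn [0.0, 0.2, -0.0] rows 4.4
(548, 21.7, 14, 92) travel [0.0658, 0.2188, -0.0011] turn [0.0, 0.2, -0.0] rows 4.6
```

{"method": "send_rows", "body": {"steps": [{"travel":[0.003,0.05,-0.001],"turn":[0,0,0],"claw":0.5},{"travel":[0.003,0.1,-0.001],"turn":[0,0,0],"claw":0.5},{"travel":[0.003,0.15,-0.001],"turn":[0,0,0],"claw":0.5},{"travel":[0.003,0.19,-0.001],"turn":[0,0,0],"claw":0.5},{"travel":[0.003,0.212,-0.001],"turn":[0,0,0],"claw":0.5},{"travel":[0.003,0.219,-0.001],"turn":[0,0,0],"claw":0.5},{"travel":[0.003,0.219,-0.001],"turn":[0,0,0],"claw":0.5},{"travel":[0.01,0.219,-0.001],"turn":[0,0,0],"claw":0.5},{"travel":[0.02,0.219,-0.001],"turn":[0,0,0],"claw":0.5},{"travel":[0.03,0.219,-0.001],"turn":[0,0,0],"claw":0.5}]}}

```text
t: 32.8
position: [514.0, 20.4, 15.1]
ee_rot: [-0.707, 0.707, 0.014, -0.013]
wrist_force: [-0.3, 0.2, -0.5]
opening: 42.8
```

```bash
python3 -c "
from plan import *
print(env.state()['wrist_force']);plan((547,21.7,14,92))"
```

```text
[-0.3004718   0.21858005 -0.52707727]
(547, 21.7, 14, 92) travel [0.033, 0.0012, -0.0] turn [0.0, 0.2, 0.1] rows 0.7
```

{"method": "send_rows", "body": {"steps": [{"travel":[0.01,0.001,0],"turn":[0,0,0],"claw":0.5},{"travel":[0.02,0.001,0],"turn":[0,0,0],"claw":0.5},{"travel":[0.03,0.001,0],"turn":[0,0,0],"claw":0.5},{"travel":[0.033,0.001,0],"turn":[0,0,0],"claw":0.5},{"travel":[0.033,0.001,0],"turn":[0,0,0],"claw":0.5},{"travel":[0.033,0.001,0],"turn":[0,0,0],"claw":0.95},{"travel":[0.033,0.001,0],"turn":[0,0,0],"claw":0.95},{"travel":[0.033,0.001,0],"turn":[0,0,0],"claw":0.95},{"travel":[0.033,0.001,0],"turn":[0,0,0],"claw":0.95},{"travel":[0.033,0.001,0],"turn":[0,0,0],"claw":0.95}]}}

```text
t: 33.8
position: [546.7, 21.7, 14.1]
ee_rot: [-0.707, 0.707, 0.014, -0.013]
wrist_force: [-2.0, 0.2, 0.3]
opening: 12.8
```

{"method": "send_rows", "body": {"steps": [{"travel":[0,-0.005,0],"turn":[0,0,0],"claw":0.95},{"travel":[0,-0.012,0],"turn":[0,0,0],"claw":0.95},{"travel":[0,-0.014,0],"turn":[0,0,0],"claw":0.95},{"travel":[-0.01,-0.014,0],"turn":[0,0,0],"claw":0.95},{"travel":[-0.02,-0.014,0],"turn":[0,0,0],"claw":0.95},{"travel":[-0.03,-0.014,0],"turn":[0,0,0],"claw":0.95},{"travel":[-0.04,-0.014,0],"turn":[0,0,0],"claw":0.95},{"travel":[-0.05,-0.014,0],"turn":[0,0,0],"claw":0.95},{"travel":[-0.06,-0.015,0],"turn":[0,0,0],"claw":0.95},{"travel":[-0.072,-0.017,0],"turn":[0,0,0],"claw":0.95},{"travel":[-0.078,-0.02,0],"turn":[0,0,0],"claw":0.95},{"travel":[-0.078,-0.025,0],"turn":[0,0,0],"claw":0.95}]}}

```text
t: 35.0
position: [467.9, 18.7, 39.3]
ee_rot: [-0.707, 0.707, 0.014, -0.014]
wrist_force: [0.7, -0.9, -1.2]
opening: 13.0
```

{"method": "send_rows", "body": {"steps": [{"travel":[0,-0.04,0],"turn":[0,0,0],"claw":0.95},{"travel":[0,-0.09,0],"turn":[0,0,0],"claw":0.95},{"travel":[0,-0.14,0],"turn":[0,0,0],"claw":0.95},{"travel":[0,-0.16,0],"turn":[0,0,0],"claw":0.95},{"travel":[0,-0.16,0],"turn":[0,0,0],"claw":0.95},{"travel":[0,-0.16,0],"turn":[0,0,0],"claw":0.95}]}}

```text
t: 35.6
position: [467.7, 18.8, 199.2]
ee_rot: [-0.707, 0.707, 0.014, -0.013]
wrist_force: [-0.0, 0.0, -2.4]
opening: 12.7
```

```bash
python3 pl.py; python3 -c "
from plan import *
plan((531.3,286.5,200,0.5))"
```

```text
35.6 [467.66961791  18.79633165 199.19726168] 12.747459371519659 [-0.01163155  0.0029979  -2.38019875]
top ((508.0610046386719, 276.0599670410156), 108.4691162109375, np.float64(90.4670816799093))
wr ((608.6659545898438, 355.8319396972656), 110.72814178466797, np.float64(-179.57284162939285))
red 97 [546.1 -34.7 129. ] tool [ 76.8  68.9 -56.6]
red 105 [541.1  80.4 129. ] tool [76.3 68.9 58.7]
red 134 [626.3 244.3  26.9] tool [168.  170.9 219.2]
red 100 [624.  313.9  26.8] tool [168.4 170.9 288.8]
orange 195 [445.5  17.9 212.5] tool [-21.8 -14.3  -0.1]
green 442 [328.1 143.3  23. ] tool [-133.9  175.3  129.8]
green 353 [382.5 184.   23. ] tool [-78.  175.2 168.3]
green 162 [578.4 246.5  26.9] tool [120.1 170.9 223.2]
green 100 [575.2 316.   27. ] tool [119.6 170.9 292.8]
blue 482 [ 359.4 -222.7   22.1] tool [-116.8  176.2 -237.1]
blue 53 [468.4  71.4  13.9] tool [  3.5 184.2  52.6]
blue 42 [468.8 101.4  12. ] tool [  5.1 186.1  82.5]
blue 46 [475.4 -58.4  13.4] tool [  5.5 184.7 -77.5]
blue 48 [472.8 -29.7  13.8] tool [  4.  184.2 -48.7]
blue 166 [527.7 -59.9  24.6] tool [ 57.7 173.4 -80.9]
blue 35 [479.1 103.1  25.7] tool [ 15.4 172.3  83.7]
blue 30 [493.9 -59.7   5.2] tool [ 23.9 192.9 -79.5]
blue 188 [525.  -27.2  27.9] tool [ 56.2 170.1 -48.2]
(531.3, 286.5, 200, 0.5) travel [0.0743, -0.0021, 0.265] turn [0.1, 91.7, -0.1] rows 10.7
```

{"method": "send_rows", "body": {"steps": [{"travel":[0.007,0,0.025],"turn":[0,8,0],"claw":0.95},{"travel":[0.014,0,0.05],"turn":[0,16,0],"claw":0.95},{"travel":[0.021,0,0.075],"turn":[0,24,0],"claw":0.95},{"travel":[0.028,0,0.1],"turn":[0,32,0],"claw":0.95},{"travel":[0.035,0,0.125],"turn":[0,40,0],"claw":0.95},{"travel":[0.042,0,0.15],"turn":[0,48,0],"claw":0.95},{"travel":[0.049,0,0.175],"turn":[0,56,0],"claw":0.95},{"travel":[0.056,0,0.2],"turn":[0,64,0],"claw":0.95},{"travel":[0.063,0,0.225],"turn":[0,72,0],"claw":0.95},{"travel":[0.068,0,0.245],"turn":[0,80,0],"claw":0.95},{"travel":[0.072,0,0.26],"turn":[0,87,0],"claw":0.95},{"travel":[0.0745,0,0.265],"turn":[0,91.7,0],"claw":0.95}]}}

```text
t: 36.9
position: [531.1, 287.7, 195.6]
ee_rot: [-0.5, 0.503, -0.499, 0.498]
wrist_force: [-0.4, 0.3, -2.3]
opening: 12.8
```

{"method": "send_rows", "body": {"steps": [{"travel":[0,0,0],"turn":[0,0,0],"claw":0.95},{"travel":[0,0,0],"turn":[0,0,0],"claw":0.95},{"travel":[0,0,0],"turn":[0,0,0],"claw":0.95}]}}

```text
t: 37.2
position: [530.9, 287.3, 194.8]
ee_rot: [-0.5, 0.504, -0.499, 0.497]
wrist_force: [-0.0, 0.2, -2.0]
opening: 13.0
```

```bash
python3 pl.py; python3 -c "
from plan import *
plan((531.5,286.3,12.5,.5))"
```

```text
37.2 [530.87446269 287.3161404  194.84201167] 12.9672126805013 [-0.04187815  0.22687761 -2.02042675]
red 254 [626.2 312.4  26.9] tool [-24.7 168.   96.2]
red 190 [626.1 244.3  26.9] tool [ 43.4 168.1  95.7]
orange 1302 [531.4 313.7 209.2] tool [-26.4 -13.8   0.4]
orange 167 [532.  239.1 209.1] tool [ 48.2 -13.7   0.5]
green 256 [578.  314.7  26.8] tool [-27.4 168.3  48. ]
green 202 [577.9 246.1  26.9] tool [ 41.2 168.3  47.5]
green 242 [383.3 184.   23.1] tool [ 102.2  173.2 -147.5]
green 89 [323.8 146.5  23. ] tool [ 139.3  173.7 -207.3]
(531.5, 286.3, 12.5, 0.5) travel [0.0007, 0.1829, 0.0014] turn [0.3, -0.2, 0.1] rows 3.7
```

{"method": "send_rows", "body": {"steps": [{"travel":[0,0.05,0.001],"turn":[0.3,0,0],"claw":0.95},{"travel":[0,0.1,0.001],"turn":[0.3,0,0],"claw":0.95},{"travel":[0,0.14,0.001],"turn":[0.3,0,0],"claw":0.95},{"travel":[0,0.165,0.001],"turn":[0.3,0,0],"claw":0.95},{"travel":[0,0.176,0.001],"turn":[0.3,0,0],"claw":0.95},{"travel":[0,0.181,0.001],"turn":[0.3,0,0],"claw":0.95},{"travel":[0,0.182,0.001],"turn":[0.3,0,0],"claw":0.95},{"travel":[0,0.184,0.001],"turn":[0.3,0,0],"claw":0.95},{"travel":[0,0.184,0.001],"turn":[0.3,0,0],"claw":0.95},{"travel":[0,0.184,0.001],"turn":[0.3,0,0],"claw":0.95}]}}

```text
t: 38.3
position: [531.8, 287.4, 13.0]
ee_rot: [0.502, -0.501, 0.498, -0.499]
wrist_force: [-1.9, 0.0, 7.8]
opening: 12.8
```

{"method": "send_rows", "body": {"steps": [{"travel":[0,-0.001,0],"turn":[0,0,0],"claw":0.65},{"travel":[0,-0.001,0],"turn":[0,0,0],"claw":0.62},{"travel":[0,-0.001,0],"turn":[0,0,0],"claw":0.62},{"travel":[0,-0.02,0],"turn":[0,0,0],"claw":0.62},{"travel":[0,-0.07,0],"turn":[0,0,0],"claw":0.62},{"travel":[0,-0.12,0],"turn":[0,0,0],"claw":0.5},{"travel":[0,-0.17,0],"turn":[0,0,0],"claw":0.5},{"travel":[0,-0.22,0],"turn":[0,0,0],"claw":0.5},{"travel":[0,-0.22,0],"turn":[0,0,0],"claw":0.5}]}}

```text
t: 39.2
position: [533.2, 288.4, 239.9]
ee_rot: [0.506, -0.497, 0.496, -0.501]
wrist_force: [0.8, -0.1, -0.2]
opening: 42.5
```

```bash
python3 pl.py; python3 -c "
from plan import *
plan((484,-29,230,91))"
```

```text
39.2 [533.24169522 288.37917754 239.92661378] 42.483515969625486 [ 0.75635489 -0.14561468 -0.16722996]
red 191 [625.6 312.7  26.9] tool [-24.5 207.5  93.5]
red 148 [626.  244.3  26.7] tool [ 43.9 207.7  93.4]
red 93 [921.6  52.7  15.1] tool [237.3 220.6 387.8]
orange 44 [535.8 245.5  26.8] tool [ 42.2 207.2   3.3]
green 195 [577.8 314.6  27. ] tool [-26.7 207.2  45.7]
green 145 [578.2 245.4  26.8] tool [ 42.4 207.4  45.6]
green 205 [382.9 184.   23.1] tool [ 102.7  210.2 -150.1]
green 88 [323.9 143.2  23. ] tool [ 143.1  210.  -209.3]
blue 382 [473.9  57.5   6.2] tool [229.7 227.5 -59.9]
(484, -29, 230, 91) travel [0.3162, 0.0037, -0.0493] turn [-0.2, -90.6, 0.2] rows 10.6
```

Orange is placed level (window z ≈ 26.8). Now the blue one.

{"method": "send_rows", "body": {"steps": [{"travel":[0.03,0,-0.005],"turn":[0,-8,0],"claw":0.5},{"travel":[0.06,0,-0.01],"turn":[0,-16,0],"claw":0.5},{"travel":[0.09,0,-0.015],"turn":[0,-24,0],"claw":0.5},{"travel":[0.12,0,-0.02],"turn":[0,-32,0],"claw":0.5},{"travel":[0.15,0,-0.025],"turn":[0,-40,0],"claw":0.5},{"travel":[0.18,0,-0.03],"turn":[0,-48,0],"claw":0.5},{"travel":[0.21,0,-0.035],"turn":[0,-56,0],"claw":0.5},{"travel":[0.24,0,-0.04],"turn":[0,-64,0],"claw":0.5},{"travel":[0.265,0,-0.045],"turn":[0,-72,0],"claw":0.5},{"travel":[0.285,0,-0.047],"turn":[0,-80,0],"claw":0.5},{"travel":[0.305,0,-0.049],"turn":[0,-88,0],"claw":0.5},{"travel":[0.316,0,-0.049],"turn":[0,-90.6,0],"claw":0.5}]}}

```text
t: 40.5
position: [483.4, -29.9, 232.0]
ee_rot: [0.707, -0.707, -0.008, 0.007]
wrist_force: [-0.4, 0.8, -0.8]
opening: 42.5
```

{"method": "send_rows", "body": {"steps": [{"travel":[0,0,0],"turn":[0,0,0],"claw":0.5},{"travel":[0,0,0],"turn":[0,0,0],"claw":0.5},{"travel":[0,0,0],"turn":[0,0,0],"claw":0.5}]}}

```text
t: 40.8
position: [483.2, -29.4, 231.3]
ee_rot: [0.707, -0.707, -0.007, 0.007]
wrist_force: [0.7, 1.4, 0.0]
opening: 42.5
```

```bash
python3 lock.py; python3 -c "
from plan import *
plan((486,-29.3,14,91),(550,-28.4,14,91))"
```

```text
40.8 [483.19803812 -29.39038543 231.29984384] 42.48190222453816
green 344 [21 22] ray [329.1 141.4  27. ] d [328.4 143.2  23.2]
green 289 [19 20] ray [382.6 181.5  27. ] d [382.5 183.7  23. ]
green 129 [14 12] ray [578.4 246.5  27. ] d [578.1 246.6  26.9]
blue 146 [13 14] ray [525.1 -27.2  27. ] d [524.7 -27.1  27.9]
blue 32 [14  3] ray [593.  -27.8  27. ] d [592.5 -28.   27.8]
rib top 415 ((557.91357421875, -28.68496322631836), (39.69486618041992, 13.72115707397461), 1.3566194772720337) xmin 538.1784444668538 yrange [-35.23028851 -21.69817929] 50.747633426353566
rod ((545.94482421875, 23.264545440673828), (8.363207817077637, 164.08395385742188), 2.1952826976776123) 91.86411974845468
(486, -29.3, 14, 91) travel [0.0026, 0.2175, -0.0002] turn [-0.1, 0.2, 0.0] rows 4.4
(550, -28.4, 14, 91) travel [0.0666, 0.2176, -0.0007] turn [-0.1, 0.2, 0.0] rows 4.6
```

{"method": "send_rows", "body": {"steps": [{"travel":[0.003,0.05,0],"turn":[0,0,0],"claw":0.5},{"travel":[0.003,0.1,0],"turn":[0,0,0],"claw":0.5},{"travel":[0.003,0.15,0],"turn":[0,0,0],"claw":0.5},{"travel":[0.003,0.19,0],"turn":[0,0,0],"claw":0.5},{"travel":[0.003,0.211,0],"turn":[0,0,0],"claw":0.5},{"travel":[0.003,0.218,0],"turn":[0,0,0],"claw":0.5},{"travel":[0.003,0.218,0],"turn":[0,0,0],"claw":0.5},{"travel":[0.01,0.218,0],"turn":[0,0,0],"claw":0.5},{"travel":[0.02,0.218,0],"turn":[0,0,0],"claw":0.5},{"travel":[0.03,0.218,0],"turn":[0,0,0],"claw":0.5}]}}

```text
t: 41.85
position: [515.2, -28.6, 14.8]
ee_rot: [0.707, -0.707, -0.008, 0.006]
wrist_force: [-0.4, -0.6, 0.0]
opening: 42.9
```

```bash
python3 -c "
from plan import *
print(env.state()['wrist_force']);plan((550,-28.4,14,91))"
```

```text
[-0.41417718 -0.57791342  0.00726952]
(550, -28.4, 14, 91) travel [0.0348, 0.0009, -0.0005] turn [-0.0, 0.2, 0.2] rows 0.7
```

{"method": "send_rows", "body": {"steps": [{"travel":[0.01,0.001,0],"turn":[0,0,0],"claw":0.5},{"travel":[0.02,0.001,0],"turn":[0,0,0],"claw":0.5},{"travel":[0.03,0.001,0],"turn":[0,0,0],"claw":0.5},{"travel":[0.035,0.001,-0.0005],"turn":[0,0,0],"claw":0.5},{"travel":[0.035,0.001,-0.0005],"turn":[0,0,0],"claw":0.5},{"travel":[0.035,0.001,-0.0005],"turn":[0,0,0],"claw":0.95},{"travel":[0.035,0.001,-0.0005],"turn":[0,0,0],"claw":0.95},{"travel":[0.035,0.001,-0.0005],"turn":[0,0,0],"claw":0.95},{"travel":[0.035,0.001,-0.0005],"turn":[0,0,0],"claw":0.95},{"travel":[0.035,0.001,-0.0005],"turn":[0,0,0],"claw":0.95}]}}

```text
t: 42.85
position: [550.0, -28.4, 13.8]
ee_rot: [0.707, -0.707, -0.008, 0.006]
wrist_force: [-1.2, -0.2, -1.8]
opening: 13.1
```

{"method": "send_rows", "body": {"steps": [{"travel":[0,-0.005,0],"turn":[0,0,0],"claw":0.95},{"travel":[0,-0.012,0],"turn":[0,0,0],"claw":0.95},{"travel":[0,-0.014,0],"turn":[0,0,0],"claw":0.95},{"travel":[-0.01,-0.014,0],"turn":[0,0,0],"claw":0.95},{"travel":[-0.02,-0.014,0],"turn":[0,0,0],"claw":0.95},{"travel":[-0.03,-0.014,0],"turn":[0,0,0],"claw":0.95},{"travel":[-0.04,-0.014,0],"turn":[0,0,0],"claw":0.95},{"travel":[-0.05,-0.014,0],"turn":[0,0,0],"claw":0.95},{"travel":[-0.06,-0.015,0],"turn":[0,0,0],"claw":0.95},{"travel":[-0.072,-0.017,0],"turn":[0,0,0],"claw":0.95},{"travel":[-0.08,-0.02,0],"turn":[0,0,0],"claw":0.95},{"travel":[-0.08,-0.025,0],"turn":[0,0,0],"claw":0.95}]}}

```text
t: 44.05
position: [468.7, -29.9, 38.8]
ee_rot: [0.707, -0.707, -0.008, 0.007]
wrist_force: [0.1, -0.3, -1.3]
opening: 12.9
```

{"method": "send_rows", "body": {"steps": [{"travel":[0,-0.04,0],"turn":[0,0,0],"claw":0.95},{"travel":[0,-0.09,0],"turn":[0,0,0],"claw":0.95},{"travel":[0,-0.14,0],"turn":[0,0,0],"claw":0.95},{"travel":[0,-0.16,0],"turn":[0,0,0],"claw":0.95},{"travel":[0,-0.16,0],"turn":[0,0,0],"claw":0.95},{"travel":[0,-0.16,0],"turn":[0,0,0],"claw":0.95}]}}

```text
t: 44.65
position: [468.3, -30.0, 198.8]
ee_rot: [0.707, -0.707, -0.008, 0.006]
wrist_force: [0.6, 1.3, -1.8]
opening: 12.7
```

```bash
python3 pl.py | grep -v "wr\|top"; python3 -c "
from plan import *
plan((485,286.3,200,0.5))"
```

```text
44.65 [468.29978822 -30.03122682 198.75329559] 12.724274173457196 [ 0.56189519  1.28854433 -1.83064358]
red 510 [542.5  88.9 129.5] tool [ 77.   68.3 117.3]
red 98 [543.   30.5 129. ] tool [76.4 68.7 58.8]
red 138 [626.4 244.7  26.8] tool [164.  171.1 271.2]
green 421 [328.1 143.3  23.1] tool [-136.2  174.8  175.8]
green 358 [382.4 183.6  23.1] tool [-81.1 174.9 215. ]
green 157 [578.1 246.3  26.9] tool [115.8 171.1 273.8]
blue 503 [ 358.6 -221.8   21.5] tool [-113.   175.9 -189.8]
blue 108 [469.3  46.1  13.3] tool [  3.  184.4  75.8]
blue 32 [468.6 101.7  12.3] tool [  3.4 185.5 131.4]
blue 34 [479.8 103.1  25.8] tool [ 14.6 172.  132.6]
blue 1297 [443.2 -29.5 212.3] tool [-24.7 -14.7   1. ]
(485, 286.3, 200, 0.5) travel [0.0234, -0.002, 0.3159] turn [-0.0, 90.7, -0.1] rows 10.6
```

{"method": "send_rows", "body": {"steps": [{"travel":[0.006,0,0.03],"turn":[0,8,0],"claw":0.95},{"travel":[0.01,0,0.06],"turn":[0,16,0],"claw":0.95},{"travel":[0.014,0,0.09],"turn":[0,24,0],"claw":0.95},{"travel":[0.018,0,0.12],"turn":[0,32,0],"claw":0.95},{"travel":[0.02,0,0.15],"turn":[0,40,0],"claw":0.95},{"travel":[0.022,0,0.18],"turn":[0,48,0],"claw":0.95},{"travel":[0.023,0,0.21],"turn":[0,56,0],"claw":0.95},{"travel":[0.0235,0,0.24],"turn":[0,64,0],"claw":0.95},{"travel":[0.0235,0,0.265],"turn":[0,72,0],"claw":0.95},{"travel":[0.0235,0,0.285],"turn":[0,80,0],"claw":0.95},{"travel":[0.0235,0,0.305],"turn":[0,87,0],"claw":0.95},{"travel":[0.0235,0,0.316],"turn":[0,90.7,0],"claw":0.95}]}}

```text
t: 45.95
position: [484.5, 287.6, 196.1]
ee_rot: [-0.5, 0.502, -0.5, 0.498]
wrist_force: [0.1, 0.2, -1.6]
opening: 12.9
```

{"method": "send_rows", "body": {"steps": [{"travel":[0,0,0],"turn":[0,0,0],"claw":0.95},{"travel":[0,0,0],"turn":[0,0,0],"claw":0.95},{"travel":[0,0,0],"turn":[0,0,0],"claw":0.95}]}}

```text
t: 46.25
position: [484.4, 287.0, 195.3]
ee_rot: [-0.5, 0.503, -0.5, 0.498]
wrist_force: [-0.6, 1.0, -1.0]
opening: 12.4
```

```bash
python3 pl.py; python3 -c "
from plan import *
plan((484.3,286.3,12.5,.5))"
```

```text
46.25 [484.36244417 286.99687771 195.29088224] 12.362000262811344 [-0.63021157  0.96389804 -1.02831511]
red 252 [626.3 312.4  26.7] tool [-24.8 168.5 142.4]
red 200 [626.6 244.4  26.8] tool [ 43.2 168.5 142.5]
green 257 [578.2 314.1  26.9] tool [-26.7 168.6  94.4]
green 188 [578.  246.   26.8] tool [ 41.4 168.7  93.9]
green 244 [383.  183.8  22.9] tool [ 102.8  173.3 -101.4]
green 127 [324.9 145.1  23.1] tool [ 141.2  173.3 -159.7]
blue 1313 [484.9 313.4 209.9] tool [-26.4 -14.1   0.4]
blue 207 [484.8 239.1 209.8] tool [ 47.9 -14.    0. ]
blue 73 [475.1  48.5   5.8] tool [238.4 190.1  -9.9]
(484.3, 286.3, 12.5, 0.5) travel [0.0007, 0.1833, 0.0004] turn [0.2, -0.3, 0.0] rows 3.7
```

{"method": "send_rows", "body": {"steps": [{"travel":[0,0.05,0.0005],"turn":[0.3,0,0],"claw":0.95},{"travel":[0,0.1,0.0005],"turn":[0.3,0,0],"claw":0.95},{"travel":[0,0.14,0.0005],"turn":[0.3,0,0],"claw":0.95},{"travel":[0,0.165,0.0005],"turn":[0.3,0,0],"claw":0.95},{"travel":[0,0.176,0.0005],"turn":[0.3,0,0],"claw":0.95},{"travel":[0,0.181,0.0005],"turn":[0.3,0,0],"claw":0.95},{"travel":[0,0.182,0.0005],"turn":[0.3,0,0],"claw":0.95},{"travel":[0,0.183,0.0005],"turn":[0.3,0,0],"claw":0.95},{"travel":[0,0.183,0.0005],"turn":[0.3,0,0],"claw":0.95},{"travel":[0,0.183,0.0005],"turn":[0.3,0,0],"claw":0.95}]}}

```text
t: 47.35
position: [484.7, 287.2, 13.7]
ee_rot: [0.502, -0.5, 0.498, -0.499]
wrist_force: [-0.1, -0.7, -1.7]
opening: 12.5
```

{"method": "send_rows", "body": {"steps": [{"travel":[0,0.0015,0],"turn":[0,0,0],"claw":0.95},{"travel":[0,0.0015,0],"turn":[0,0,0],"claw":0.95},{"travel":[0,0.0015,0],"turn":[0,0,0],"claw":0.65},{"travel":[0,0.0015,0],"turn":[0,0,0],"claw":0.62},{"travel":[0,0.0015,0],"turn":[0,0,0],"claw":0.62},{"travel":[0,-0.02,0],"turn":[0,0,0],"claw":0.62},{"travel":[0,-0.07,0],"turn":[0,0,0],"claw":0.62},{"travel":[0,-0.12,0],"turn":[0,0,0],"claw":0.5},{"travel":[0,-0.17,0],"turn":[0,0,0],"claw":0.5},{"travel":[0,-0.22,0],"turn":[0,0,0],"claw":0.5},{"travel":[0.08,-0.24,0],"turn":[0,0,0],"claw":0.5},{"travel":[0.13,-0.24,0],"turn":[0,0,0],"claw":0.5}]}}

```text
t: 48.55
position: [484.6, 188.5, 252.5]
ee_rot: [0.504, -0.5, 0.497, -0.499]
wrist_force: [0.5, -0.3, -0.6]
opening: 42.4
```

{"method": "send_rows", "body": {"steps": [{"travel":[0.04,0,0],"turn":[0,0,0],"claw":0.5},{"travel":[0.04,0,0],"turn":[0,0,0],"claw":0.5},{"travel":[0.04,0,0],"turn":[0,0,0],"claw":0.5}]}}

```text
t: 48.85
position: [485.0, 148.0, 252.7]
ee_rot: [0.503, -0.499, 0.497, -0.5]
wrist_force: [-0.8, 0.7, 0.2]
opening: 42.6
```

```bash
python3 pl.py; python3 barang.py
python3 - <<'E'
from h import *
i,p,c=shot("wrist","wf")
j,_,_=shot("scene","sf"); t,_,_=shot("top","tf")
a=cv2.resize(j[150:330,130:410],(400,257)); b=cv2.resize(t[130:300,150:420],(400,252))
w=cv2.resize(i,(380,285)); can=np.zeros((520,790,3),np.uint8); can[:257,:400]=a; can[260:512,:400]=b; can[:285,405:785]=w
save("final.png",can)
E
```

```text
48.85 [485.01464919 147.96837733 252.68977088] 42.62649146297965 [-0.75176768  0.72474163  0.21147604]
red 275 [626.1 312.9  26.9] tool [-162.3  226.6  141. ]
red 222 [626.6 244.7  26.8] tool [-94.1 226.6 141. ]
red 96 [543.9 100.9 130. ] tool [ 49.  122.6  57.8]
red 82 [546.1 -11.6 130.2] tool [161.4 122.3  59.2]
orange 100 [534.8 248.1  26.8] tool [-98.2 226.1  49.2]
green 262 [577.9 314.6  27. ] tool [-164.3  226.2   92.8]
green 214 [578.5 246.5  26.8] tool [-96.2 226.3  92.8]
green 253 [383.  183.7  23.1] tool [ -35.   228.7 -103.2]
green 195 [326.9 141.8  23.1] tool [   6.6  228.3 -159.5]
blue 249 [484.6 313.8  26.9] tool [-164.2  225.7   -0.5]
blue 209 [485.  245.7  27.1] tool [-96.2 225.4  -0.6]
blue 812 [475.7  32.5   5.7] tool [117.  246.4 -11.7]
blue 111 [518.6 -60.5  26. ] tool [210.3 226.3  30.6]
scene 0 378 [(505, np.float64(73.5)), (525, np.float64(72.9)), (545, np.float64(72.4)), (565, np.float64(71.6)), (585, np.float64(70.5)), (605, np.float64(70.2))]
scene now 374 [(505, np.float64(72.5)), (525, np.float64(71.9)), (545, np.float64(71.8)), (565, np.float64(71.0)), (585, np.float64(70.3)), (605, np.float64(69.9))]
top 0 62 [(505, np.float64(75.5)), (525, np.float64(78.3)), (545, None), (565, np.float64(75.2)), (585, np.float64(73.2)), (605, np.float64(74.2))]
top now 90 [(505, np.float64(74.7)), (525, np.float64(73.5)), (545, None), (565, np.float64(75.5)), (585, np.float64(72.8)), (605, np.float64(75.8))]
```

View pics/final.png

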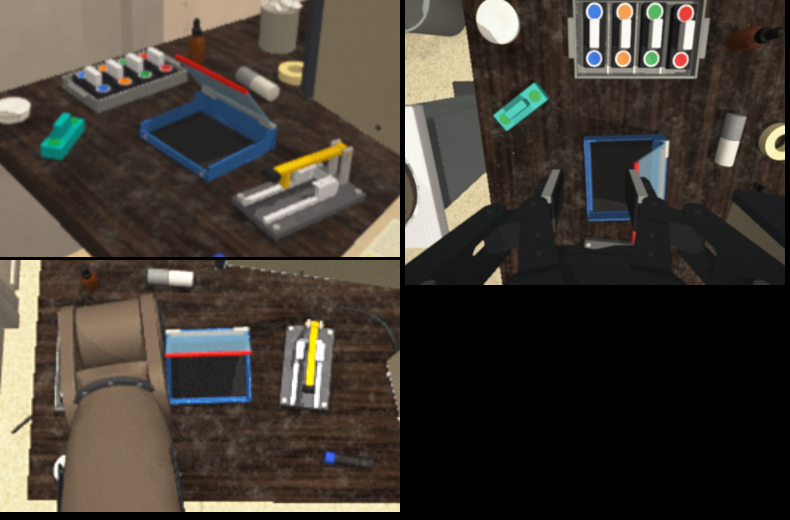

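All four sliders lie flat in their own places. The locker is empty with its flap shut, the bar is down, and the robot is clear of everything.

```bash
python3 -c "
from station import env
print(env.close_job(), env.state()['t'])"
```

```text
the job is handed in; nothing more can be done
the job is handed in; nothing more can be done
```

All four filter sliders are in the tray, and I handed the job in at about 49 s of robot time. I swung the bar upright, slid the red slider 50 mm out from under the lips and placed it, then folded the bar down. I then took the green, orange and blue sliders out of the locker, holding the flap back with the gripper body.

**Last checks before hand-in:**
- **Sliders:** each lies in its own tray place, rib up, none on another. Window heights read 26.8–27.1 mm against an expected 26 mm. Only one of the two orange windows was found by the colour mask; both show in the last picture.
- **Locker and bar:** the flap is shut (edge about 130 mm high, as at the start). The bar is level within about 1 mm of its first readings.
- **Left alone:** the bystanders and the turquoise look-alike look undisturbed. The tray was not knocked.

**What went wrong or disagreed:**
- The real fingertips sit about 15–24 mm behind the stated TCP.
- Because of that, the first pinch on the bar slipped off at about 30°, and the first grasp on the red slider's rib closed on air above it. I corrected both by going deeper.
- At its highest the bar measured upright only to within about 1°.

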